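# Return the measured lens, gauge the waiting one and snap the open cases shut

## Task

The thickness gauge still holds a lens that has been measured; its own case stands empty, the next lens waits in another case, and these two cases are shut but were never latched, while any other case is latched and finished. Find the two by tugging the lids at their pull tabs, open them, put the measured lens back glass up on the tray of the empty one, then set the waiting lens glass up on the gauge plate, push it back against the stop and tap it from left and right until its centre is right under the needle. Leave it there, shut both cases and press their latch buttons until they snap down, and leave everything else as it is.

Things in the scene. Friction and masses are not known exactly. Their poses are not given: they have to be found in the camera images.
- case_a: one of two or three identical black instrument cases in a row at the back, fronts towards the robot, 98 deep x 135 wide x 54 high; heavy, stays where it stands. Origin: centre of the underside; x from front to hinged back, y left, z up. Inside is a padded tray level with the rim, 33 above the bench, with a lens on it or empty
- case_a_lid (a joint): lid of case_a; hinge line along the case's y, 47 behind its centre, 34 above its underside. 0 = shut, 1.83 rad = fully back. Stiff hinge: the lid stays where it is left; swinging it takes 1 to 3 N at the pull tab. A latched lid gives less than 0.04 rad when pulled with up to 15 N
- case_a_tab (a point): middle of the pull tab on the lid front of case_a: flat, 30 wide (along y) x 6 thick, sticking out 28 forward of the front face; this point is 14 from its end, 109 in front of the hinge line, 10 above it when shut (44 above the bench); moves with the lid. Pinched by its side edges from above it turns freely between the fingers as the lid swings
- case_a_button (a point): top of the latch button of case_a: round, aluminium, 16 diameter, on top of the lid on its centre line, 33 in front of the case's centre, 60 above the bench when down. Pushed 4 mm down (yields at about 7 N, then snaps and stays) it locks the shut lid; whether up or down hardly shows. Do not push it with the lid open: it would bar the lid from shutting
- case_b: one of two or three identical black instrument cases in a row at the back, fronts towards the robot, 98 deep x 135 wide x 54 high; heavy, stays where it stands. Origin: centre of the underside; x from front to hinged back, y left, z up. Inside is a padded tray level with the rim, 33 above the bench, with a lens on it or empty
- case_b_lid (a joint): lid of case_b; hinge line along the case's y, 47 behind its centre, 34 above its underside. 0 = shut, 1.83 rad = fully back. Stiff hinge: the lid stays where it is left; swinging it takes 1 to 3 N at the pull tab. A latched lid gives less than 0.04 rad when pulled with up to 15 N
- case_b_tab (a point): middle of the pull tab on the lid front of case_b: flat, 30 wide (along y) x 6 thick, sticking out 28 forward of the front face; this point is 14 from its end, 109 in front of the hinge line, 10 above it when shut (44 above the bench); moves with the lid. Pinched by its side edges from above it turns freely between the fingers as the lid swings
- case_b_button (a point): top of the latch button of case_b: round, aluminium, 16 diameter, on top of the lid on its centre line, 33 in front of the case's centre, 60 above the bench when down. Pushed 4 mm down (yields at about 7 N, then snaps and stays) it locks the shut lid; whether up or down hardly shows. Do not push it with the lid open: it would bar the lid from shutting
- case_c: one of two or three identical black instrument cases in a row at the back, fronts towards the robot, 98 deep x 135 wide x 54 high; heavy, stays where it stands. Origin: centre of the underside; x from front to hinged back, y left, z up. Inside is a padded tray level with the rim, 33 above the bench, with a lens on it or empty
- case_c_lid (a joint): lid of case_c; hinge line along the case's y, 47 behind its centre, 34 above its underside. 0 = shut, 1.83 rad = fully back. Stiff hinge: the lid stays where it is left; swinging it takes 1 to 3 N at the pull tab. A latched lid gives less than 0.04 rad when pulled with up to 15 N
- case_c_tab (a point): middle of the pull tab on the lid front of case_c: flat, 30 wide (along y) x 6 thick, sticking out 28 forward of the front face; this point is 14 from its end, 109 in front of the hinge line, 10 above it when shut (44 above the bench); moves with the lid. Pinched by its side edges from above it turns freely between the fingers as the lid swings
- case_c_button (a point): top of the latch button of case_c: round, aluminium, 16 diameter, on top of the lid on its centre line, 33 in front of the case's centre, 60 above the bench when down. Pushed 4 mm down (yields at about 7 N, then snaps and stays) it locks the shut lid; whether up or down hardly shows. Do not push it with the lid open: it would bar the lid from shutting
- lens_m_center (a point): the measured lens: round black cell, 40 diameter x 12 high, glass on top, 60 g; this point is its centre, half-way up; z up when the glass is on top. At the start it lies on the gauge plate against the stop, under the needle. Grasped from above across the gauge's y, fingers on both sides of the needle's arm, it can be drawn out forward and then lifted. On a tray it belongs in the middle: a 9 thick latch stem hangs from the lid 31 in front of the case's centre
- lens_s_center (a point): another mounted lens: round black cell, 40 diameter x 12 high, glass on top, 60 g; this point is its centre, half-way up; z up when the glass is on top. At the start it lies glass up in the middle of the tray in one of the cases; with the lid open by more than 1.7 rad it can be grasped across its diameter from above. None if its case is absent
- lens_t_center (a point): another mounted lens: round black cell, 40 diameter x 12 high, glass on top, 60 g; this point is its centre, half-way up; z up when the glass is on top. At the start it lies glass up in the middle of the tray in one of the cases; with the lid open by more than 1.7 rad it can be grasped across its diameter from above
- gauge: thickness gauge in front of the cases: fixed metal plate 128 x 120 with a stop bar, a post with dial, and a needle. Origin: on the bench right below the needle; x from the plate's open front to the stop and post, y left, z up. Plate top 10 above the bench, x -72..+56, y -60..+60. Stop: face at x = +20, 10 high, y -32..+32: a lens against it has its centre at x = 0
- gauge_needle (a point): tip of the gauge's fixed needle, 27 above the bench, 5 above a lens lying on the plate. Its arm (7 wide, 33 to 39 above the bench) runs from the post above the gauge's line y = 0 to the needle, so nothing can be lowered onto that place from above; post and dial (36 diameter, gauge x +26..+62) reach 72 above the bench
- loupe: standing black loupe, 37 diameter x 40 high; origin at the centre of its underside; not part of the job
- lens_cap_b: black dust cap, 40 diameter x 11 high; origin at the centre of its underside; not part of the job
- tweezers: tweezers lying on the bench, 126 long; origin at the centre of its underside; not part of the job
Not all that is in view belongs to the job. Leave any green, pink or turquoise look-alike of the part that bears lens_m_center alone.

How it is judged:
By the outcome, as a careful person would: the job done as asked, in the order asked, and still so for the second after the job is handed in, with the robot touching nothing.
Of case_a, lens_cap_b only 1 to 2 are there at a start; the rules pass over those that are not, and their reading is None.
At some moment in a run one of lens_m, lens_t may be knocked a few centimetres aside while the robot is not near it.
Once in a run the grip may slacken for a moment while it holds something.
It also fails if it takes over 210 s, if anything falls off the work surface, if the arm or the gripper's body presses on something with over 40 N, if the wrist force passes 120 N, or if a joint passes its speed limit or range.

## Robot

A 7-joint arm with a two-finger parallel gripper is mounted at the origin on the work surface; the furniture and walls round the work are solid. World frame = base frame: x ahead of the robot, y to its left, z up, the work surface at z = 0. Lengths are in m, angles in rad, forces in N, time in s.
With the tool pointing down it reaches from about 0.4 to 0.85 m from the base axis. Payload 10.4 kg.
Tool frame: the origin (TCP) lies midway between the tips of the shut fingers; the grasp point (between the pads) lies 19 mm behind it (manip.pinch_z is the distance from the TCP to the grasp point, in m); y points along the fingers, x is the direction in which the jaws open and shut, and the axes are right-handed (so a half turn about y gives the same grasp; the last joint's range is limited). The gripper opens to 85 mm and grips with 20 to 120 N. Pads are 22 mm wide; open, the fingers measure 114 mm over their backs; the gripper's body (76 mm by 85 mm) begins 54 mm behind the grasp point. The pads swing forward as they close: fully open they stand 13 mm farther back than shut.
Start: joints at [1.232, 0.332, -0.065, 1.46, 0.022, 1.35, -0.088], TCP at [0.194, -0.594, 0.231] pointing down, gripper open.
Joint ranges: [-2.6, 2.6], [-0.5, 2.12], [-1.47, 1.34], [0.16, 2.42], [-1.27, 4.41], [0.06, 2.06], [-2.6, 2.6]. Speed limits (rad/s): [2.22, 2.22, 2.79, 2.79, 3.14, 3.14, 3.14].

## Interface

Orientations are given as a unit quaternion [x, y, z, w].
In Python, from workcell import manip gives the robot as it stands.
- The arm moves only by the shell command python3 -m pendant 'ROWS' [OPENING] [FORCE]. ROWS is a JSON object of lists of equal length, an entry for each row: "offset": the shift along the tool's x, y, z scaled (see below), a list of three; "turn": the turn, a rotation vector about the tool's x, y, z scaled (see below), a list of three. A call has 1 to 12 rows; each row is the pose to reach, as a shift and turn from the pose measured when the call began, along the tool's axes at that moment; what a row does not reach only later rows make up. The controller multiplies each number of a shift by 200 mm and each number of a turn by 45 degrees. A row lasts 1/8 s, in which the tool goes at most 62.5 mm and 10.7 degrees, less where a joint would pass 70% of its speed; a pose out of reach is approached as far as the arm can. A call with a number of a shift or a turn outside -1 to 1 is refused whole. A call with a gripper value outside its range is refused whole. OPENING is the opening in per cent of the stroke, from 0 (shut) to 100 (fully open), set as the call begins (- or left out, the last holds). The fingers move at their own pace and stop on an object; FORCE is the grip in N (left out, the last holds). Time passes only in rows, so rows that repeat a pose let the fingers close. It gives the time, the measured TCP pose, the force and the opening at its end, in the units of the state.
- manip.get_obs(): the state, without advancing time (a new reading comes with each control period).
- manip.camera(name): name is "scene" or "top"; returns (picture, depth): 384x512x3 uint8, red, green, blue; 384x512 float32, m along the optical axis (not along the pixel's ray), 0 where there is no reading.
- manip.camera_model(name): a dict with "intrinsics" (3x3 intrinsics, pixels), "k1" (the pictures are not rectified: a ray, as slopes to the right and down, at radius r is drawn at 1 + k1 r^2 times it, then the intrinsics apply), "R" (3x3) and "t" (3): a world point X has camera coordinates R X + t. Camera axes: x right, y down, z forward; pixel columns grow to the right and rows downward; lengths in m; the calibration is good to about 2 mm. A picture is of the moment at which its call begins. camera_model takes no time and is no camera call.
- manip.hand_in(): hands the job in, once; it reports no verdict.
The state is a dict: "clock": time; "joint_pos": joint angles; "joint_velocities": joint speeds; "tau": joint torques, N m; "position": TCP position; "ee_rot": TCP orientation; "ft_force": force on the tool from outside, world axes, zero at the start; "torque": the same for the moment, N m; "grip_width": opening from 0.0 (shut) to 1.0 (fully open).
Only numpy, scipy, OpenCV 4.12 (cv2) and the standard library are available. Lean on these libraries where they do the work, as an engineer would, in place of code of your own. Each camera call takes 0.05 s, during which the arm holds its last target. There are 200 camera calls.

## Working session

There is one attempt and no reset: what is moved stays moved. The work goes in short steps, Python scripts to look and compute and a shell command to move; the robot and the scene stay as the last step left them, time stands still between calls to the robot, and variables do not carry over. Pictures are saved under pics/ and viewed, about 12 in all and at most 16, crops included, and the job is handed in when it is done.

```bash
ls; mkdir -p pics
cat > h.py <<'E'
import numpy as np, cv2, json
from workcell import manip
from scipy.spatial.transform import Rotation as Ro
def snap(n,f=None):
    p,d=manip.camera(n)
    if f: cv2.imwrite('pics/'+f+'.png',p[:,:,::-1])
    return p,d
def ray(n,u,v):
    m=manip.camera_model(n);K=np.array(m['intrinsics']);k=m['k1']
    a=np.array([(u-K[0,2])/K[0,0],(v-K[1,2])/K[1,1]]);b=a.copy()
    for _ in range(30): b=a/(1+k*(b@b))
    R=np.array(m['R']);t=np.array(m['t'])
    return -R.T@t, R.T@np.array([b[0],b[1],1.])
def onz(n,u,v,z):
    o,d=ray(n,u,v); return o+d*(z-o[2])/d[2]
def dep(n,u,v,d):
    o,r=ray(n,u,v); return o+r*d
def proj(n,X):
    m=manip.camera_model(n);K=np.array(m['intrinsics']);c=np.array(m['R'])@np.array(X)+np.array(m['t'])
    a=c[:2]/c[2];a=a*(1+m['k1']*(a@a));return K[:2,:2]@a+K[:2,2]
def st():
    s=manip.get_obs();R=Ro.from_quat(s['ee_rot']).as_matrix()
    print('t',round(s['clock'],2),'p',np.round(s['position'],4),'F',np.round(s['ft_force'],1),'g',round(s['grip_width'],3));print(np.round(R,3));return s,R
def to(P,yaw=None):
    """rows to bring TCP to P, optional tool-down with jaws (tool x) at world angle yaw"""
    s,R=st();print('q',np.round(s['joint_pos'],2))
    print('offset',np.round(R.T@(np.array(P)-s['position'])/.2,3))
    if yaw is not None:
        x=np.array([np.cos(yaw),np.sin(yaw),0]);z=np.array([0,0,-1.]);T=np.c_[x,np.cross(z,x),z]
        r=Ro.from_matrix(R.T@T).as_rotvec();print('turn',np.round(r/(np.pi/4),3),'deg',np.round(np.degrees(r),1))
E
python3 - <<'E'
from h import *
s,R=st();print(manip.pinch_z)
snap('scene','s0');p,d=snap('top','t0')
for n in('scene','top'):
    m=manip.camera_model(n);print(n,m['k1'],np.round(m['intrinsics'],1).tolist(),np.round(-np.array(m['R']).T@m['t'],3),np.round(m['R'],2).tolist())
E
```

```text
pics
t 0.0 p [ 0.194  -0.5937  0.2305] F [0.1 0.5 0.5] g 1.0
[[ 0.311 -0.001  0.951]
 [-0.951  0.001  0.311]
 [-0.001 -1.    -0.   ]]
0.0187
scene 0.04123590734953852 [[448.4, 0.0, 258.2], [0.0, 448.4, 187.3], [0.0, 0.0, 1.0]] [-0.549 -0.525  0.582] [[0.6, -0.8, -0.02], [-0.33, -0.23, -0.92], [0.73, 0.56, -0.4]]
top -0.03364907634612372 [[370.6, 0.0, 258.8], [0.0, 370.6, 189.7], [0.0, 0.0, 1.0]] [0.239 0.192 1.074] [[0.02, -1.0, 0.01], [-0.99, -0.02, -0.14], [0.14, -0.01, -0.99]]
```

View pics/t0.png

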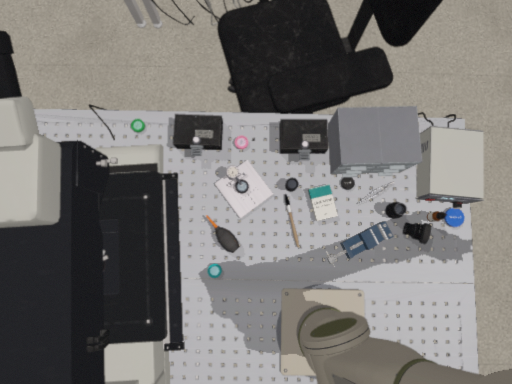

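View pics/s0.png

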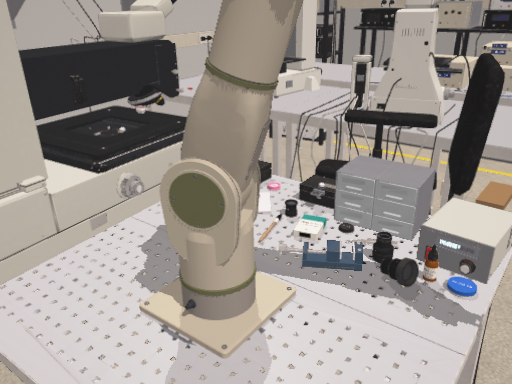

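```bash
python3 - <<'E'
s=open('h.py').read()
s=s.replace("z=np.array([0,0,-1.]);T=np.c_[x,np.cross(z,x),z]","y=np.array([0,0,-1.]);T=np.c_[x,y,np.cross(x,y)]")
open('h.py','w').write(s)
E
python3 - <<'E'
from h import *
p=cv2.imread('pics/t0.png');c=p[100:225,165:365];cv2.imwrite('pics/t0c.png',cv2.resize(c,None,fx=4,fy=4,interpolation=cv2.INTER_CUBIC))
c=p[155:225,205:275]
q=cv2.imread('pics/s0.png');e=q[165:260,235:375]
a=cv2.resize(c,(480,480),interpolation=cv2.INTER_CUBIC);cv2.imwrite('pics/g0c.png',a)
E
```

```text
(no output)
```

View pics/t0c.png

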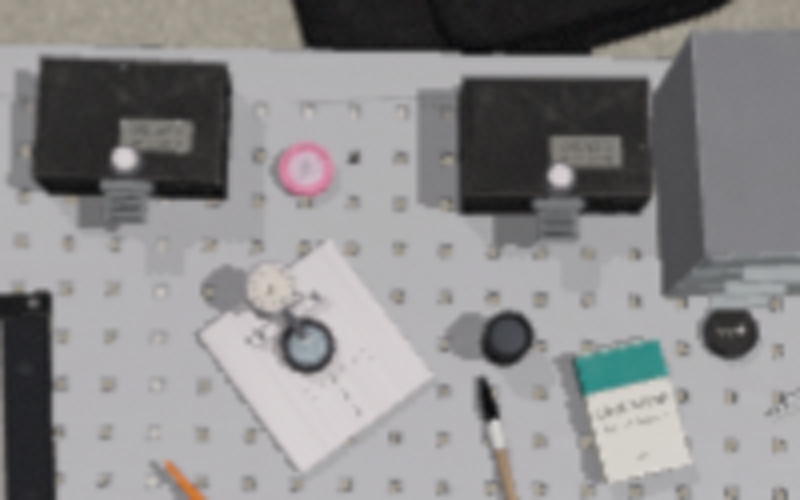

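Run:
```python
from h import *
p=cv2.imread('pics/t0.png')
g=p.astype(int)
# buttons: bright on dark, subpixel centroid
def cen(mask,u,v,r):
    ys,xs=np.nonzero(mask[v-r:v+r+1,u-r:u+r+1]);return xs.mean()+u-r,ys.mean()+v-r,len(xs)
m=g.min(2)>150
for u,v in((196,139),(305,144)):
    c=cen(m,u,v,5);print('btn',c,onz('top',c[0],c[1],.064))
# plate: bright white mask
m=((g.min(2)>190)).astype('uint8');m[:155]=0;m[225:]=0;m[:,:205]=0;m[:,275:]=0
cs,_=cv2.findContours(m,0,1);c=max(cs,key=cv2.contourArea)
h=cv2.convexHull(c)[:,0];print(cv2.minAreaRect(np.array([onz('top',u,v,.01)[:2]*1000 for u,v in h],'float32')))
for u,v in((330,240),(435,378),(305,472),(197,335)): print('pl',onz('top',165+u/4-.4,100+v/4-.4,.01))
# lens dark ring
L=g.sum(2)<200
m2=np.zeros_like(L);m2[176:197,231:252]=L[176:197,231:252]
ys,xs=np.nonzero(m2);(cx,cy),r=cv2.minEnclosingCircle(np.c_[xs,ys].astype('float32'));print('lens',cx,cy,r,onz('top',cx,cy,.022),xs.mean(),ys.mean())
for n,u,v,z in(('case1 lidL',40,58,.054),('R',230,66,.054),('fl',35,190,.054),('fr',225,197,.054),('c2 bl',462,79,.054),('br',648,80,.054),('fr',650,212,.054),('fl',458,212,.054),('cabinet base front-left',665,295,0),('cabinet top fl',705,255,.13),('cab base bl',652,100,0),('tab1',125,205,.047),('tab2',558,220,.047),('loupe',508,337,.04),('cap',729,332,.011),('pink',305,168,.012),('dial',270,288,.072),('tabL',103,215,.047),('tabR',148,215,.047),('tab2L',536,220,.047),('tab2R',580,220,.047)):
    print(n,np.round(onz('top',165+u/4-.4,100+v/4-.4,z),4))
d=None
```

```text
btn (np.float64(195.70833333333334), np.float64(139.0), 24) [0.52551362 0.36439903 0.064     ]
btn (np.float64(304.68), np.float64(143.24), 25) [0.51994562 0.0578983  0.064     ]
((396.265625, 227.7930145263672), (124.3011474609375, 116.70742797851562), 38.04877853393555)
pl [0.48167549 0.22003562 0.01      ]
pl [0.38109598 0.14154574 0.01      ]
pl [0.31113676 0.23389707 0.01      ]
pl [0.40903118 0.31496952 0.01      ]
lens 241.2142791748047 186.0238037109375 6.027726650238037 [0.40097626 0.23475021 0.022     ] 239.1 186.9
case1 lidL [0.6008 0.4301 0.054 ]
R [0.5977 0.2936 0.054 ]
fl [0.5034 0.4283 0.054 ]
fr [0.5011 0.2938 0.054 ]
c2 bl [0.5917 0.1272 0.054 ]
br [ 0.5942 -0.0065  0.054 ]
fr [ 0.4969 -0.0071  0.054 ]
fl [0.4938 0.129  0.054 ]
cabinet base front-left [ 0.4478 -0.0282  0.    ]
cabinet top fl [ 0.4497 -0.0281  0.13  ]
cab base bl [ 0.5974 -0.0199  0.    ]
tab1 [0.4956 0.3653 0.047 ]
tab2 [0.4913 0.0573 0.047 ]
loupe [0.4074 0.0917 0.04  ]
cap [ 0.4192 -0.0727  0.011 ]
pink [0.5352 0.2397 0.012 ]
dial [0.4329 0.2588 0.072 ]
tabL [0.488  0.3806 0.047 ]
tabR [0.4887 0.3487 0.047 ]
tab2L [0.491 0.073 0.047]
tab2R [0.4917 0.0416 0.047 ]
```

View pics/g0c.png

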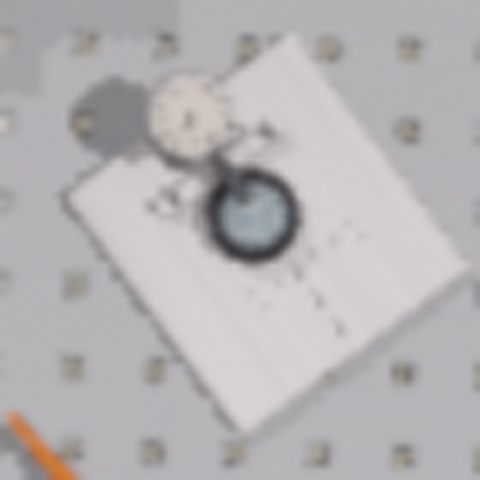

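Run:
```python
from h import *
p,d=snap('top')
for u in(196,305):
    for v in range(112,158,2):
        print(u,v,np.round(dep('top',u,v,d[v,u]),3),p[v,u].tolist())
to([.36,.0,.25],np.pi/2)
to([.36,.0,.25],-np.pi/2)
```

```text
196 112 [0.627 0.378 0.002] [166, 166, 166]
196 114 [0.602 0.368 0.055] [137, 135, 137]
196 116 [0.596 0.368 0.055] [68, 67, 67]
196 118 [0.592 0.369 0.05 ] [46, 44, 44]
196 120 [0.585 0.368 0.052] [47, 46, 45]
196 122 [0.578 0.367 0.057] [51, 51, 50]
196 124 [0.572 0.367 0.055] [61, 59, 57]
196 126 [0.567 0.367 0.053] [46, 45, 45]
196 128 [0.56  0.366 0.056] [45, 44, 43]
196 130 [0.554 0.366 0.058] [126, 124, 121]
196 132 [0.548 0.366 0.057] [128, 125, 120]
196 134 [0.543 0.366 0.055] [128, 126, 121]
196 136 [0.537 0.366 0.055] [133, 129, 130]
196 138 [0.528 0.363 0.065] [210, 204, 206]
196 140 [0.522 0.363 0.066] [212, 205, 207]
196 142 [0.519 0.365 0.055] [144, 138, 140]
196 144 [0.514 0.365 0.053] [75, 75, 79]
196 146 [0.507 0.364 0.056] [122, 123, 125]
196 148 [0.503 0.365 0.051] [110, 112, 114]
196 150 [0.499 0.365 0.045] [105, 107, 109]
196 152 [0.491 0.364 0.052] [88, 89, 91]
196 154 [0.486 0.364 0.048] [98, 99, 102]
196 156 [ 0.492  0.372 -0.001] [152, 150, 153]
305 112 [ 0.692  0.028 -0.152] [19, 21, 20]
305 114 [0.628 0.049 0.003] [155, 154, 155]
305 116 [0.622 0.049 0.002
[... 722 characters left out ...]
51] [115, 117, 119]
305 152 [0.499 0.055 0.048] [106, 107, 110]
305 154 [0.492 0.055 0.051] [101, 102, 104]
305 156 [0.487 0.055 0.05 ] [99, 100, 101]
t 0.15 p [ 0.194  -0.5938  0.2307] F [-0.3  0.1  0.4] g 0.997
[[ 0.311 -0.     0.951]
 [-0.951  0.001  0.311]
 [-0.001 -1.    -0.   ]]
q [ 1.23  0.33 -0.06  1.46  0.02  1.35 -0.09]
offset [-2.565 -0.094  1.711]
turn [-2.000e-03 -3.598e+00 -0.000e+00] deg [-1.000e-01 -1.619e+02 -0.000e+00]
t 0.15 p [ 0.194  -0.5938  0.2307] F [-0.3  0.1  0.4] g 0.997
[[ 0.311 -0.     0.951]
 [-0.951  0.001  0.311]
 [-0.001 -1.    -0.   ]]
q [ 1.23  0.33 -0.06  1.46  0.02  1.35 -0.09]
offset [-2.565 -0.094  1.711]
turn [ 0.     0.402 -0.001] deg [ 0.  18.1 -0.1]
```

```bash
python3 -m pendant '{"offset":[[-0.1,-0.2,0.3],[-0.15,-0.3,0.6],[-0.19,-0.35,0.94],[-0.19,-0.35,0.94],[-0.19,-0.35,0.94]],"turn":[[0,-0.2,0],[0,-0.4,0],[0,-0.6,0],[0,-0.8,0],[0,-1,0]]}'; python3 -c "
from h import *
to([.47,-.33,.3],np.pi/2)"
```

```text
clock: 0.78
position: [0.3633, -0.4978, 0.3008]
ee_rot: [-0.688, 0.161, -0.161, 0.689]
ft_force: [-0.3, -0.5, -0.0]
grip_width: 1.0
t 0.78 p [ 0.3633 -0.4978  0.3008] F [-0.3 -0.5 -0. ] g 1.0
[[ 0.896  0.     0.444]
 [-0.444  0.002  0.896]
 [-0.    -1.     0.002]]
q [ 1.07  0.3  -0.26  1.36  0.08  1.49  0.35]
offset [0.105 0.005 0.988]
turn [-2.000e-03 -2.586e+00  2.000e-03] deg [-1.000e-01 -1.164e+02  1.000e-01]
```

```bash
python3 -m pendant '{"offset":[[0.03,0,0.3],[0.06,0,0.6],[0.1,0,0.9],[0.1,0,0.99],[0.1,0,0.99]],"turn":[[0,-0.2,0],[0,-0.4,0],[0,-0.6,0],[0,-0.8,0],[0,-1,0]]}'; python3 -c "
from h import *
to([.49,-.13,.3],np.pi/2)"
```

```text
clock: 1.4
position: [0.4704, -0.327, 0.301]
ee_rot: [-0.697, -0.118, 0.117, 0.698]
ft_force: [-0.6, -1.2, 0.2]
grip_width: 0.997
t 1.4 p [ 0.4704 -0.327   0.301 ] F [-0.6 -1.2  0.2] g 0.997
[[ 0.945  0.    -0.328]
 [ 0.328  0.002  0.945]
 [ 0.001 -1.     0.002]]
q [ 0.92  0.22 -0.47  1.47  0.1   1.47  0.79]
offset [0.416 0.007 0.898]
turn [-1.000e-03 -1.575e+00  3.000e-03] deg [ -0.1 -70.9   0.1]
```

```bash
python3 -m pendant '{"offset":[[0.1,0,0.2],[0.2,0,0.45],[0.3,0,0.7],[0.416,0,0.9],[0.416,0,0.9]],"turn":[[0,-0.2,0],[0,-0.4,0],[0,-0.6,0],[0,-0.8,0],[0,-1,0]]}' 65; python3 -c "
from h import *
to([.49,.0575,.25],np.radians(91))"
```

```text
clock: 2.02
position: [0.4905, -0.1253, 0.3018]
ee_rot: [-0.597, -0.38, 0.378, 0.597]
ft_force: [-0.6, -1.5, -0.3]
grip_width: 0.65
t 2.02 p [ 0.4905 -0.1253  0.3018] F [-0.6 -1.5 -0.3] g 0.65
[[ 0.426  0.001 -0.905]
 [ 0.905  0.002  0.426]
 [ 0.002 -1.     0.   ]]
q [ 0.8   0.08 -0.67  1.63  0.05  1.45  1.26]
offset [0.825 0.261 0.391]
turn [ 0.001 -0.582  0.003] deg [  0.  -26.2   0.1]
```

```bash
python3 -m pendant '{"offset":[[0.25,0.1,0.12],[0.5,0.2,0.24],[0.75,0.3,0.36],[0.825,0.6,0.39],[0.825,0.8,0.39],[0.825,0.8,0.39]],"turn":[[0,-0.2,0],[0,-0.4,0],[0,-0.58,0],[0,-0.58,0],[0,-0.58,0],[0,-0.58,0]]}' 60; python3 -c "
from h import *
to([.49,.0575,.027],np.radians(91));snap('scene','s1')"
```

```text
clock: 2.78
position: [0.4884, 0.0574, 0.1399]
ee_rot: [-0.494, -0.504, 0.505, 0.498]
ft_force: [0.4, 0.2, 0.9]
grip_width: 0.598
t 2.77 p [0.4884 0.0574 0.1399] F [0.4 0.2 0.9] g 0.598
[[-0.016 -0.004 -1.   ]
 [ 1.     0.003 -0.017]
 [ 0.003 -1.     0.004]]
q [ 0.57  0.21 -0.84  1.88  0.17  1.13  1.25]
offset [-0.001  0.565 -0.011]
turn [-0.005 -0.001  0.003] deg [-0.2 -0.1  0.1]
```

View pics/s1.png

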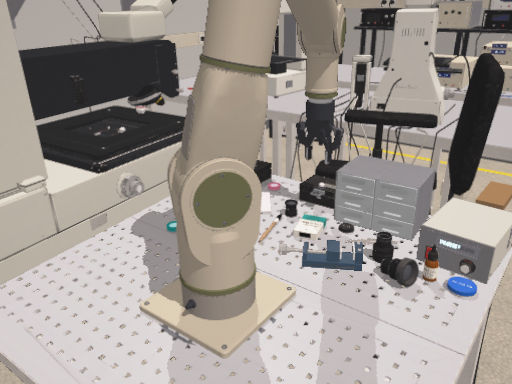

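```bash
python3 -m pendant '{"offset":[[0,0.25,-0.01],[0,0.45,-0.01],[0,0.56,-0.01],[0,0.56,-0.01]],"turn":[[0,0,0],[0,0,0],[0,0,0],[0,0,0]]}' ; python3 -m pendant '{"offset":[[0,0,0],[0,0,0],[0,0,0],[0,0,0],[0,0,0]],"turn":[[0,0,0],[0,0,0],[0,0,0],[0,0,0],[0,0,0]]}' 0 30; python3 -c "
from h import *
st();snap('top','t2')"
```

```text
clock: 3.32
position: [0.4923, 0.0574, 0.0308]
ee_rot: [0.495, 0.504, -0.503, -0.497]
ft_force: [0.9, -0.2, 1.0]
grip_width: 0.602
clock: 3.95
position: [0.494, 0.0583, 0.0333]
ee_rot: [0.496, 0.505, -0.502, -0.496]
ft_force: [-1.4, 2.7, 6.5]
grip_width: 0.336
t 3.95 p [0.494  0.0583 0.0333] F [-1.4  2.7  6.5] g 0.336
[[-0.015  0.003 -1.   ]
 [ 1.     0.003 -0.015]
 [ 0.003 -1.    -0.003]]
```

```bash
python3 -m pendant '{"offset":[[0,-0.01,0],[0,-0.02,-0.003],[0,-0.03,-0.004],[0,-0.03,-0.004]],"turn":[[0,0,0],[0,0,0],[0,0,0],[0,0,0]]}'; python3 -c "
from h import *
for th in np.arange(.2,1.9,.15): print(round(th,2), np.round((-.109*(np.cos(th)-1)+.010*np.sin(th))/.2,3), np.round((.109*np.sin(th)+.01*(np.cos(th)-1))/.2,3))"
```

```text
clock: 4.5
position: [0.495, 0.0584, 0.0395]
ee_rot: [0.496, 0.505, -0.502, -0.496]
ft_force: [-0.8, 2.3, -2.1]
grip_width: 0.343
0.2 0.021 0.107
0.35 0.05 0.184
0.5 0.091 0.255
0.65 0.141 0.32
0.8 0.201 0.376
0.95 0.269 0.422
1.1 0.342 0.458
1.25 0.421 0.483
1.4 0.502 0.496
1.55 0.584 0.496
1.7 0.665 0.484
1.85 0.743 0.46
```

```bash
python3 -m pendant '{"offset":[[0,-0.08,-0.017],[0,-0.155,-0.046],[0,-0.225,-0.087],[0,-0.29,-0.137],[0,-0.346,-0.197],[0,-0.392,-0.265],[0,-0.428,-0.338],[0,-0.453,-0.417],[0,-0.466,-0.498],[0,-0.466,-0.58],[0,-0.456,-0.65],[0,-0.456,-0.65]],"turn":[[0,0,0],[0,0,0],[0,0,0],[0,0,0],[0,0,0],[0,0,0],[0,0,0],[0,0,0],[0,0,0],[0,0,0],[0,0,0],[0,0,0]]}';python3 -c "
from h import *
st()"
```

```text
clock: 6.0
position: [0.6259, 0.0615, 0.1318]
ee_rot: [0.496, 0.506, -0.502, -0.497]
ft_force: [-1.1, 7.1, -1.7]
grip_width: 0.337
t 6.0 p [0.6259 0.0615 0.1318] F [-1.1  7.1 -1.7] g 0.337
[[-0.016  0.004 -1.   ]
 [ 1.     0.006 -0.016]
 [ 0.006 -1.    -0.004]]
```

```bash
python3 -m pendant '{"offset":[[0,0.01,-0.03],[0,0.018,-0.06],[0,0.018,-0.06]],"turn":[[0,0,0],[0,0,0],[0,0,0]]}';python3 -m pendant '{"offset":[[0,0,0],[0,0,0],[0,-0.2,0],[0,-0.4,0.3],[0,-0.4,0.6],[0,-0.4,0.6]],"turn":[[0,0,0],[0,0,0],[0,0,0],[0,0,0],[0,0,0],[0,0,0]]}' 60;python3 -c "
from h import *
p,d=snap('top','t3');c=p[90:215,165:365,::-1];cv2.imwrite('pics/t3c.png',cv2.resize(c,None,fx=4,fy=4,interpolation=cv2.INTER_CUBIC))
to([.495,.2,.21],np.radians(89))
to([.495,.365,.15],np.radians(89))"
```

```text
clock: 6.38
position: [0.6392, 0.0618, 0.1288]
ee_rot: [0.496, 0.507, -0.501, -0.496]
ft_force: [1.6, 4.0, 1.3]
grip_width: 0.326
clock: 7.12
position: [0.5155, 0.0589, 0.2083]
ee_rot: [0.497, 0.506, -0.502, -0.495]
ft_force: [1.1, -0.5, 0.0]
grip_width: 0.601
t 7.17 p [0.5172 0.0586 0.2087] F [ 1.3 -0.1  0.2] g 0.599
[[-0.015  0.007 -1.   ]
 [ 1.     0.003 -0.015]
 [ 0.003 -1.    -0.007]]
q [ 0.57  0.2  -0.86  1.74  0.16  1.27  1.27]
offset [ 0.709 -0.005  0.1  ]
turn [0.009 0.041 0.004] deg [0.4 1.8 0.2]
t 7.17 p [0.5172 0.0586 0.2087] F [ 1.3 -0.1  0.2] g 0.599
[[-0.015  0.007 -1.   ]
 [ 1.     0.003 -0.015]
 [ 0.003 -1.    -0.007]]
q [ 0.57  0.2  -0.86  1.74  0.16  1.27  1.27]
offset [1.533 0.297 0.09 ]
turn [0.009 0.041 0.004] deg [0.4 1.8 0.2]
```

View pics/t3c.png

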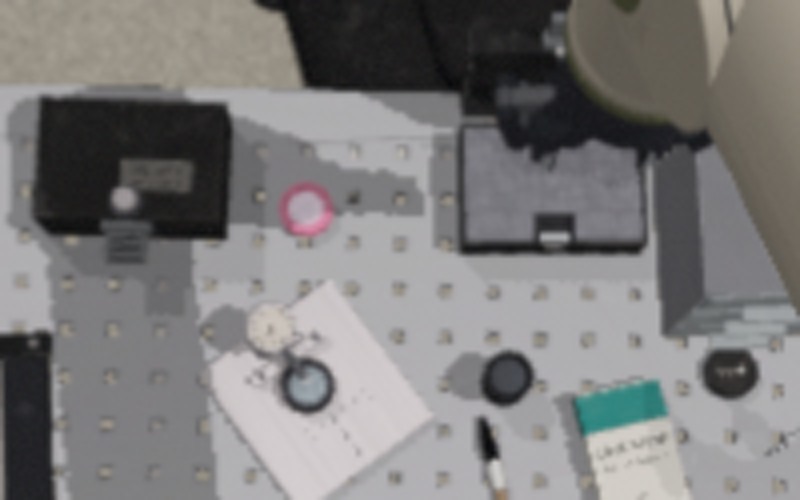

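```bash
python3 -m pendant '{"offset":[[0.25,0,0.05],[0.5,0,0.1],[0.75,0,0.1],[1,0.02,0.1],[1,0.02,0.1]],"turn":[[0,0,0],[0,0,0],[0,0,0],[0,0.04,0],[0,0.04,0]]}';python3 -c "
from h import *
to([.495,.365,.13],np.radians(89))"
```

```text
clock: 7.8
position: [0.4937, 0.2629, 0.2049]
ee_rot: [-0.503, -0.5, 0.494, 0.503]
ft_force: [0.1, 0.1, -0.2]
grip_width: 0.6
t 7.8 p [0.4937 0.2629 0.2049] F [ 0.1  0.1 -0.2] g 0.6
[[ 0.011  0.006 -1.   ]
 [ 1.     0.006  0.011]
 [ 0.006 -1.    -0.006]]
q [ 0.21  0.33 -0.94  1.64  0.28  1.3   0.79]
offset [0.508 0.377 0.001]
turn [0.007 0.008 0.008] deg [0.3 0.4 0.3]
```

```bash
python3 -m pendant '{"offset":[[0.25,0.1,0],[0.51,0.3,0],[0.51,0.5,0],[0.51,0.7,0],[0.51,0.86,0],[0.51,0.87,0],[0.51,0.87,0]],"turn":[[0,0,0],[0,0,0],[0,0,0],[0,0,0],[0,0,0],[0,0,0],[0,0,0]]}';python3 -m pendant '{"offset":[[0,0,0],[0,0,0],[0,0,0],[0,0,0],[0,0,0]],"turn":[[0,0,0],[0,0,0],[0,0,0],[0,0,0],[0,0,0]]}' 0 30;  python3 -m pendant '{"offset":[[0,-0.01,0],[0,-0.02,-0.003],[0,-0.03,-0.004],[0,-0.03,-0.004]],"turn":[[0,0,0],[0,0,0],[0,0,0],[0,0,0]]}'
```

```text
clock: 8.68
position: [0.4969, 0.366, 0.0324]
ee_rot: [-0.503, -0.5, 0.494, 0.503]
ft_force: [-0.4, -0.2, 0.0]
grip_width: 0.603
clock: 9.3
position: [0.498, 0.366, 0.0343]
ee_rot: [0.504, 0.501, -0.493, -0.503]
ft_force: [-1.2, -2.6, 6.7]
grip_width: 0.339
clock: 9.8
position: [0.499, 0.366, 0.0404]
ee_rot: [0.504, 0.501, -0.493, -0.503]
ft_force: [1.3, -0.8, -1.5]
grip_width: 0.341
```

```bash
python3 -m pendant '{"offset":[[0,-0.08,-0.017],[0,-0.155,-0.046],[0,-0.225,-0.087],[0,-0.29,-0.137],[0,-0.346,-0.197],[0,-0.392,-0.265],[0,-0.428,-0.338],[0,-0.453,-0.417],[0,-0.466,-0.498],[0,-0.466,-0.58],[0,-0.45,-0.66],[0,-0.439,-0.71]],"turn":[[0,0,0],[0,0,0],[0,0,0],[0,0,0],[0,0,0],[0,0,0],[0,0,0],[0,0,0],[0,0,0],[0,0,0],[0,0,0],[0,0,0]]}';python3 -c "
from h import *
st()"; python3 -m pendant '{"offset":[[0,0,0],[0,0,0],[0,-0.2,0],[0,-0.4,0.2],[0,-0.4,0.4],[0,-0.4,0.7],[0,-0.4,0.9],[0,-0.4,0.9]],"turn":[[0,0,0],[0,0,0],[0,0,0],[0,0,0],[0,0,0],[0,0,0],[0,0,0],[0,0,0]]}' 60;python3 -c "
from h import *
p,d=snap('top','t4');c=p[90:215,165:365,::-1];cv2.imwrite('pics/t4c.png',cv2.resize(c,None,fx=4,fy=4,interpolation=cv2.INTER_CUBIC))
to([.402,.2335,.15],np.radians(128))"
```

```text
clock: 11.3
position: [0.6409, 0.364, 0.1313]
ee_rot: [0.504, 0.501, -0.492, -0.503]
ft_force: [-1.1, 0.9, 4.2]
grip_width: 0.319
t 11.3 p [0.6409 0.364  0.1313] F [-1.1  0.9  4.2] g 0.319
[[ 0.013  0.01  -1.   ]
 [ 1.     0.008  0.013]
 [ 0.009 -1.    -0.01 ]]
clock: 12.3
position: [0.4568, 0.3665, 0.2104]
ee_rot: [0.503, 0.502, -0.493, -0.501]
ft_force: [0.5, 0.5, 1.1]
grip_width: 0.6
t 12.35 p [0.4591 0.3657 0.2103] F [-0.2 -0.9  0.6] g 0.6
[[ 0.011  0.011 -1.   ]
 [ 1.     0.007  0.011]
 [ 0.007 -1.    -0.011]]
q [ 0.    0.4  -0.95  1.57  0.34  1.33  0.57]
offset [-0.667  0.293  0.281]
turn [ 0.017 -0.859  0.004] deg [  0.8 -38.7   0.2]
```

View pics/t4c.png

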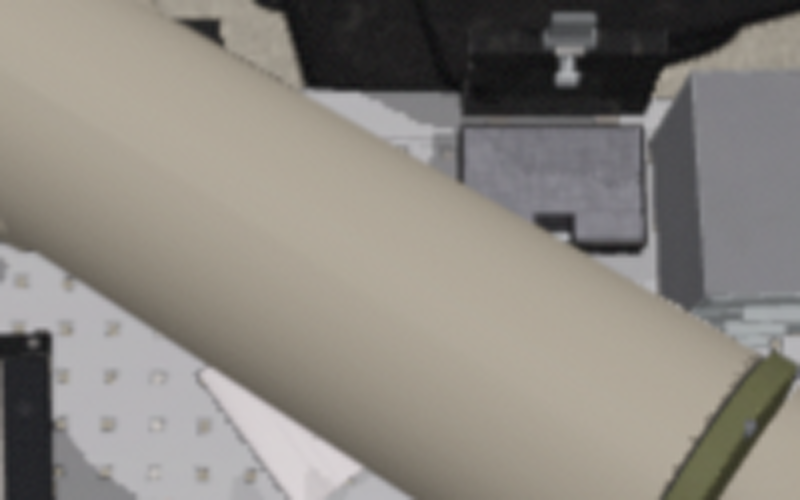

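```bash
cat > gl.py <<'E'
from h import *
def lens(p,u0,v0,z=.022,R=.020,n='top',iters=6,skip=None):
    """fit circle of radius R (cell rim) by max radial gradient dark->bright; world coords"""
    g=cv2.GaussianBlur(cv2.cvtColor(p,cv2.COLOR_RGB2GRAY),(0,0),.7).astype('float32')
    C=onz(n,u0,v0,z)[:2]
    from scipy.optimize import least_squares
    for it in range(iters):
        pts=[]
        for a in np.radians(np.arange(0,360,4)):
            if skip is not None and abs((a-skip+np.pi)%(2*np.pi)-np.pi)<.9: continue
            rs=np.arange(.014,.027,.0004)
            uv=np.array([proj(n,[C[0]+r*np.cos(a),C[1]+r*np.sin(a),z]) for r in rs],'float32')
            I=cv2.remap(g,uv[:,:1],uv[:,1:],cv2.INTER_CUBIC)[:,0]
            d=np.gradient(I);k=d.argmax()
            if d[k]>.8: pts.append(C+rs[k]*np.array([np.cos(a),np.sin(a)]))
        pts=np.array(pts)
        f=least_squares(lambda q:np.hypot(*(pts-q[:2]).T)-q[2],[*C,R],loss='soft_l1',f_scale=.0007)
        C=f.x[:2]
    return C,f.x[2],len(pts)
E
python3 - <<'E'
from gl import *
p=cv2.imread('pics/t0.png')[:,:,::-1].copy()
yaw=np.radians(38)
print('lens',lens(p,241.4,186,skip=yaw))
# plate edge fits
g=cv2.GaussianBlur(cv2.cvtColor(p,cv2.COLOR_RGB2GRAY),(0,0),.7).astype('float32')
O=np.array([.402,.2327])
ex=np.array([np.cos(yaw),np.sin(yaw)]);ey=np.array([-ex[1],ex[0]])
def edge(base,along,nrm,ss):
    out=[]
    for s in ss:
        rs=np.arange(-.008,.008,.0004)
        uv=np.array([proj('top',[*(O+along*s+nrm*(base+r)),.01]) for r in rs],'float32')
        I=cv2.remap(g,uv[:,:1],uv[:,1:],cv2.INTER_CUBIC)[:,0];d=np.gradient(I);k=d.argmin();out.append((s,base+rs[k]))
    out=np.array(out)
    for _ in range(4):
        c=np.polyfit(*out.T,1);r=abs(np.polyval(c,out[:,0])-out[:,1]);out=out[r<max(.001,1.5*np.median(r))]
    return c[1]*1000,np.degrees(c[0]),len(out)
print('y+',edge(.06,ex,ey,np.arange(-.06,.03,.004)))
print('y-',edge(.06,ex,-ey,np.arange(-.06,.045,.004)))
print('x-',edge(.072,ey,-ex,np.arange(-.05,.05,.004)))
print('x+',edge(.056,ey,ex,np.r_[-.05:-.01:.004]))
to([.4,.234,.13],np.radians(128))
E
```

```text
Traceback (most recent call last):
  File "gl.py", line 12, in lens
    uv=np.array([proj(n,[C[0]+r*np.cos(a),C[1]+r*np.sin(a),z]) for r in rs],'float32')
                 ~~~~^^^^^^^^^^^^^^^^^^^^^^^^^^^^^^^^^^^^^^^^^
  File "h.py", line 19, in proj
    m=manip.camera_model(n);K=np.array(m['intrinsics']);c=np.array(m['R'])@np.array(X)+np.array(m['t'])
ValueError: time passes only in moves, steps and waits
```

```bash
python3 - <<'E'
s=open('h.py').read()
s=s.replace("m=manip.camera_model(n)","m=cm(n)").replace("def snap","import functools\n@functools.lru_cache(None)\ndef cm(n): return manip.camera_model(n)\ndef snap",1)
open('h.py','w').write(s)
E
cat > ge.py <<'E'
from gl import *
p=cv2.imread('pics/t0.png')[:,:,::-1].copy()
yaw=np.radians(38)
print('lens',lens(p,241.4,186,skip=yaw))
g=cv2.GaussianBlur(cv2.cvtColor(p,cv2.COLOR_RGB2GRAY),(0,0),.7).astype('float32')
O=np.array([.402,.2327])
ex=np.array([np.cos(yaw),np.sin(yaw)]);ey=np.array([-ex[1],ex[0]])
def edge(base,along,nrm,ss):
    out=[]
    for s in ss:
        rs=np.arange(-.008,.008,.0004)
        uv=np.array([proj('top',[*(O+along*s+nrm*(base+r)),.01]) for r in rs],'float32')
        I=cv2.remap(g,uv[:,:1],uv[:,1:],cv2.INTER_CUBIC)[:,0];d=np.gradient(I);k=d.argmin();out.append((s,base+rs[k]))
    out=np.array(out)
    for _ in range(4):
        c=np.polyfit(*out.T,1);r=abs(np.polyval(c,out[:,0])-out[:,1]);out=out[r<max(.001,1.5*np.median(r))]
    return c[1]*1000,np.degrees(c[0]),len(out)
print('y+',edge(.06,ex,ey,np.arange(-.06,.03,.004)))
print('y-',edge(.06,ex,-ey,np.arange(-.06,.045,.004)))
print('x-',edge(.072,ey,-ex,np.arange(-.05,.05,.004)))
print('x+',edge(.056,ey,ex,np.r_[-.05:-.01:.004]))
E
python3 ge.py; python3 -c "
from h import *
to([.4,.234,.13],np.radians(128))"
```

```text
lens (array([0.40113041, 0.23471591]), np.float64(0.020604155679943906), 64)
y+ (np.float64(58.64679257396606), np.float64(-0.4211888130703683), 20)
y- (np.float64(58.70397423947122), np.float64(-0.1417707619508277), 14)
x- (np.float64(69.9680612368879), np.float64(-0.20118845262582036), 20)
x+ (np.float64(54.94999999999999), np.float64(-1.4323944878270976), 8)
t 12.35 p [0.4591 0.3657 0.2103] F [-0.2 -0.9  0.6] g 0.6
[[ 0.011  0.011 -1.   ]
 [ 1.     0.007  0.011]
 [ 0.007 -1.    -0.011]]
q [ 0.    0.4  -0.95  1.57  0.34  1.33  0.57]
offset [-0.665  0.393  0.292]
turn [ 0.017 -0.859  0.004] deg [  0.8 -38.7   0.2]
```

```bash
python3 -m pendant '{"offset":[[-0.2,0.05,0.08],[-0.4,0.1,0.16],[-0.6,0.2,0.25],[-0.65,0.3,0.26],[-0.65,0.35,0.26],[-0.65,0.35,0.26]],"turn":[[0.01,-0.2,0],[0.01,-0.4,0],[0.017,-0.6,0],[0.017,-0.8,0],[0.017,-0.86,0],[0.017,-0.86,0]]}' 50;python3 -c "
from h import *
to([.4067,.2364,.028],np.radians(128));snap('top','t5')"
```

```text
clock: 13.1
position: [0.4067, 0.2375, 0.1387]
ee_rot: [0.309, 0.636, -0.634, -0.312]
ft_force: [0.5, 0.4, 0.2]
grip_width: 0.501
t 13.1 p [0.4067 0.2375 0.1387] F [0.5 0.4 0.2] g 0.501
[[-0.615 -0.002 -0.789]
 [ 0.789  0.004 -0.615]
 [ 0.004 -1.    -0.001]]
q [ 0.41  0.21 -1.11  1.93  0.21  1.13  1.45]
offset [-0.007  0.553  0.004]
turn [ 0.001 -0.001  0.006] deg [ 0.1 -0.1  0.3]
```

View pics/t5.png

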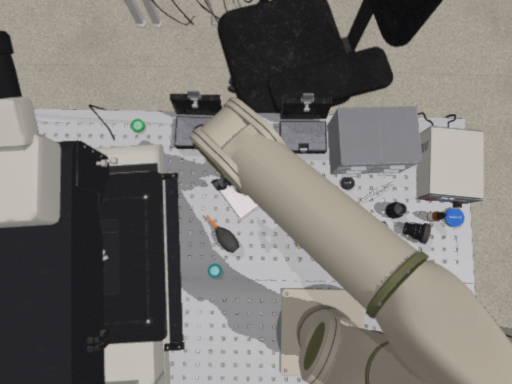

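```bash
python3 -m pendant '{"offset":[[0,0.2,0],[0,0.4,0],[0,0.52,0],[0,0.57,0],[0,0.57,0],[0,0.57,0]],"turn":[[0,0,0],[0,0,0],[0,0,0],[0,0,0],[0,0,0],[0,0,0]]}';python3 -m pendant '{"offset":[[0,0,0],[0,0,0],[0,0,0],[0,0,0]],"turn":[[0,0,0],[0,0,0],[0,0,0],[0,0,0]]}' 35 20;python3 -m pendant '{"offset":[[0.02,0,0],[0.035,0,0],[0.04,0,0],[0.045,0,0],[0.045,0,0]],"turn":[[0,0,0],[0,0,0],[0,0,0],[0,0,0],[0,0,0]]}';python3 -c "
from h import *
to([.4067,.2364,.024],np.radians(128))"
```

```text
clock: 13.9
position: [0.4073, 0.239, 0.0262]
ee_rot: [0.31, 0.637, -0.634, -0.311]
ft_force: [-0.6, 0.4, -0.2]
grip_width: 0.502
clock: 14.4
position: [0.4073, 0.239, 0.0263]
ee_rot: [0.31, 0.637, -0.634, -0.311]
ft_force: [-0.5, 0.1, 1.2]
grip_width: 0.349
clock: 15.02
position: [0.4018, 0.2461, 0.0263]
ee_rot: [0.31, 0.637, -0.634, -0.311]
ft_force: [0.1, -0.2, 0.3]
grip_width: 0.351
t 15.03 p [0.4018 0.2461 0.0263] F [ 0.1 -0.2  0.3] g 0.351
[[-0.615  0.    -0.789]
 [ 0.789  0.005 -0.615]
 [ 0.004 -1.    -0.003]]
q [ 0.25  0.41 -1.    2.03  0.43  0.93  1.26]
offset [-0.054  0.011  0.011]
turn [ 0.004 -0.001  0.005] deg [ 0.2 -0.1  0.2]
```

```bash
for i in 1 2 3; do python3 -m pendant '{"offset":[[0.005,0,0],[0.005,0,0]],"turn":[[0,0,0],[0,0,0]]}' | grep -E "posi|force"; done
```

```text
position: [0.4011, 0.247, 0.0263]
ft_force: [-0.4, 0.4, -0.7]
position: [0.4006, 0.2477, 0.0263]
ft_force: [-0.1, -0.3, -0.2]
position: [0.4005, 0.2478, 0.0263]
ft_force: [3.0, -3.9, -0.5]
```

```bash
python3 -m pendant '{"offset":[[-0.04,0,0],[-0.08,0,0],[-0.1,0,0],[-0.1,0,0],[-0.1,0,0]],"turn":[[0,0,0],[0,0,0],[0,0,0],[0,0,0],[0,0,0]]}'| grep -E "posi|force"; for i in 1 2 3 4 5; do python3 -m pendant '{"offset":[[-0.005,0,0],[-0.005,0,0]],"turn":[[0,0,0],[0,0,0]]}' | grep -E "posi|force"; done
```

```text
position: [0.4126, 0.2322, 0.0263]
ft_force: [0.3, 0.7, -0.1]
position: [0.4132, 0.2315, 0.0263]
ft_force: [0.2, 0.1, -0.6]
position: [0.4139, 0.2307, 0.0263]
ft_force: [-0.2, 0.1, 0.1]
position: [0.4145, 0.2298, 0.0263]
ft_force: [1.2, 0.8, 0.2]
position: [0.4147, 0.2296, 0.0263]
ft_force: [-2.6, 3.9, 0.4]
position: [0.4148, 0.2295, 0.0263]
ft_force: [-2.4, 4.0, 0.6]
```

```bash
python3 -m pendant '{"offset":[[0.03,0,0.01],[0.058,0,0.03],[0.058,0,0.03],[0.058,0,0.03]],"turn":[[0,0,0],[0,0,0],[0,0,0],[0,0,0]]}' 62 |grep -E "posi|force|wid"; python3 -m pendant '{"offset":[[0,0.04,0],[0,0.07,0],[0,0.09,0],[0,0.09,0],[0,0.09,0]],"turn":[[0,0,0],[0,0,0],[0,0,0],[0,0,0],[0,0,0]]}';python3 -c "
from h import *
to([.4013,.23365,.007],np.radians(128))"
```

```text
position: [0.4031, 0.2348, 0.0263]
ft_force: [0.4, 1.3, -0.3]
grip_width: 0.62
clock: 18.77
position: [0.4031, 0.235, 0.0084]
ee_rot: [0.309, 0.637, -0.634, -0.311]
ft_force: [0.6, -0.7, 0.2]
grip_width: 0.622
t 18.77 p [0.4031 0.235  0.0084] F [ 0.6 -0.7  0.2] g 0.622
[[-0.615  0.    -0.788]
 [ 0.788  0.006 -0.615]
 [ 0.004 -1.    -0.004]]
q [ 0.25  0.43 -0.98  2.05  0.45  0.89  1.26]
offset [0.    0.007 0.011]
turn [ 0.005 -0.     0.006] deg [ 0.2 -0.   0.3]
```

```bash
python3 -m pendant '{"offset":[[0,0,0.01],[0,0,0.01],[0,0,0.01],[0,0,0.01],[0,0,0.01],[0,0,0.01]],"turn":[[0,0,0],[0,0,0],[0,0,0],[0,0,0],[0,0,0],[0,0,0]]}' 0 30
```

```text
clock: 19.52
position: [0.4023, 0.2337, 0.0089]
ee_rot: [0.31, 0.637, -0.633, -0.311]
ft_force: [1.5, -2.6, 6.1]
grip_width: 0.454
```

```bash
python3 -m pendant '{"offset":[[0,-0.005,0.05],[0,-0.005,0.1],[0,-0.005,0.15],[0,-0.005,0.2],[0,-0.005,0.22],[0,-0.3,0.22],[0,-0.5,0.22],[0,-0.6,0.22],[0,-0.6,0.22]],"turn":[[0,0,0],[0,0,0],[0,0,0],[0,0,0],[0,0,0],[0,0,0],[0,0,0],[0,0,0],[0,0,0]]}'; python3 -c "
from h import *
to([.55,.0585,.13],np.radians(91))
p,d=snap('scene','s6');cv2.imwrite('pics/s6c.png',cv2.resize(p[100:250,180:400,::-1],None,fx=3,fy=3))"
```

```text
clock: 20.65
position: [0.3684, 0.2059, 0.1297]
ee_rot: [0.311, 0.638, -0.633, -0.31]
ft_force: [-0.1, 0.6, -1.6]
grip_width: 0.451
t 20.65 p [0.3684 0.2059 0.1297] F [-0.1  0.6 -1.6] g 0.451
[[-0.614  0.005 -0.789]
 [ 0.789  0.005 -0.614]
 [ 0.001 -1.    -0.007]]
q [ 0.6   0.04 -1.2   2.05  0.04  1.07  1.61]
offset [-1.139e+00 -1.000e-03 -2.630e-01]
turn [0.008 0.82  0.004] deg [ 0.4 36.9  0.2]
```

View pics/s6c.png

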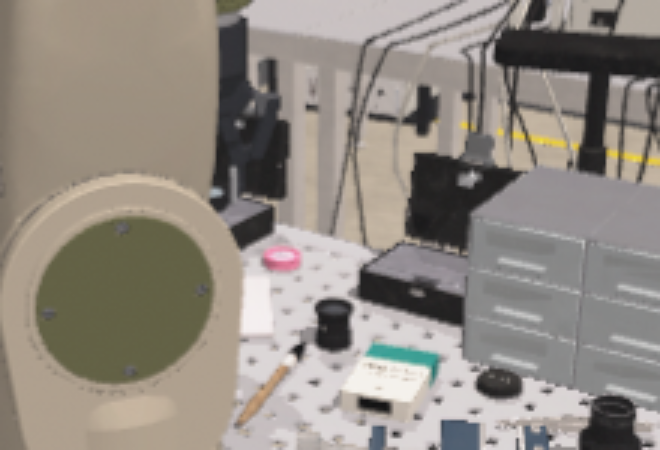

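```bash
python3 -c "
from h import *
for n,u,v in(('bl',462,127),('br',643,127),('fl',462,243),('fr',643,243),('slot',555,218)): print(n,np.round(onz('top',165+u/4-.4,90+v/4-.4,.033),4))
"; python3 -m pendant '{"offset":[[-0.25,-0.1,-0.06],[-0.5,-0.15,-0.12],[-0.75,-0.15,-0.18],[-0.95,-0.15,-0.25],[-1,-0.15,-0.26],[-1,-0.15,-0.26]],"turn":[[0,0.2,0],[0,0.4,0],[0,0.6,0],[0,0.8,0],[0,0.82,0],[0.008,0.82,0]]}';python3 -c "
from h import *
to([.55,.0585,.1],np.radians(91))"
```

```text
bl [0.5929 0.1258 0.033 ]
br [ 0.5961 -0.0069  0.033 ]
fl [0.5058 0.1249 0.033 ]
fr [ 0.5088 -0.0062  0.033 ]
slot [0.5259 0.0577 0.033 ]
clock: 21.45
position: [0.5308, 0.08, 0.1571]
ee_rot: [-0.493, -0.504, 0.505, 0.497]
ft_force: [-0.3, 0.6, -0.9]
grip_width: 0.448
t 21.45 p [0.5308 0.08   0.1571] F [-0.3  0.6 -0.9] g 0.448
[[-0.019 -0.006 -1.   ]
 [ 1.     0.003 -0.019]
 [ 0.003 -1.     0.006]]
q [ 0.57  0.34 -0.95  1.75  0.29  1.21  1.14]
offset [-0.11   0.285 -0.095]
turn [-0.007  0.002  0.004] deg [-0.3  0.1  0.2]
```

```bash
python3 -m pendant '{"offset":[[-0.05,0.1,-0.05],[-0.104,0.28,-0.1],[-0.104,0.45,-0.1],[-0.104,0.55,-0.1],[-0.104,0.6,-0.1],[-0.104,0.6,-0.1]],"turn":[[-0.007,0,0],[-0.007,0,0],[-0.007,0,0],[-0.007,0,0],[-0.007,0,0],[-0.007,0,0]]}';python3 -c "
from h import *
to([.551,.0592,.034],np.radians(91))"
```

```text
clock: 22.2
position: [0.5504, 0.0605, 0.0371]
ee_rot: [0.494, 0.506, -0.504, -0.496]
ft_force: [0.4, -0.2, -0.2]
grip_width: 0.451
t 22.2 p [0.5504 0.0605 0.0371] F [ 0.4 -0.2 -0.2] g 0.451
[[-0.02  -0.    -1.   ]
 [ 1.     0.004 -0.02 ]
 [ 0.004 -1.     0.   ]]
q [ 0.51  0.52 -0.85  1.81  0.45  1.01  1.07]
offset [-0.006  0.016 -0.003]
turn [-0.     0.004  0.005] deg [-0.   0.2  0.2]
```

```bash
for k in 1 2 3; do python3 -m pendant '{"offset":[[-0.002,0.007,0],[-0.002,0.007,0]],"turn":[[0,0,0],[0,0,0]]}' | grep -E "posi|force"; done
```

```text
position: [0.5509, 0.0601, 0.0365]
ft_force: [0.9, -0.2, -0.6]
position: [0.551, 0.0596, 0.0352]
ft_force: [-0.4, 0.7, -0.9]
position: [0.5509, 0.0591, 0.0337]
ft_force: [0.4, 0.8, -0.6]
```

```bash
for k in 1 2 3; do python3 -m pendant '{"offset":[[0,0.005,0],[0,0.005,0]],"turn":[[0,0,0],[0,0,0]]}' | grep -E "posi|force"; done
```

```text
position: [0.5509, 0.0591, 0.0326]
ft_force: [0.2, -0.0, -0.5]
position: [0.5509, 0.0592, 0.032]
ft_force: [-1.6, -1.1, 5.4]
position: [0.551, 0.0592, 0.0319]
ft_force: [-5.8, -2.1, 12.5]
```

```bash
python3 -m pendant '{"offset":[[0,-0.005,0],[0,-0.005,0],[0,-0.005,0],[0,-0.2,0],[0,-0.5,0],[0.2,-0.7,0],[0.5,-0.7,0],[0.8,-0.7,0],[1,-0.7,0],[1,-0.7,0]],"turn":[[0,0,0],[0,0,0],[0,0,0],[0,0,0],[0,0,0],[0,0,0],[0,0,0],[0,0.04,0],[0,0.04,0],[0,0.04,0]]}' 62;python3 -c "
from h import *
p,d=snap('top','t7');cv2.imwrite('pics/t7c.png',cv2.resize(p[80:205,165:365,::-1],None,fx=4,fy=4,interpolation=cv2.INTER_CUBIC))
to([.556,.365,.13],np.radians(89))"
```

```text
clock: 24.95
position: [0.5451, 0.263, 0.1723]
ee_rot: [-0.5, -0.5, 0.498, 0.502]
ft_force: [0.7, -0.5, 0.6]
grip_width: 0.619
t 25.0 p [0.5461 0.2605 0.1721] F [ 0.2 -0.5  0.6] g 0.621
[[ 0.008  0.    -1.   ]
 [ 1.     0.003  0.008]
 [ 0.003 -1.    -0.   ]]
q [ 0.19  0.49 -0.94  1.56  0.4   1.3   0.77]
offset [ 0.522  0.212 -0.045]
turn [0.    0.012 0.004] deg [0.  0.5 0.2]
```

View pics/t7c.png

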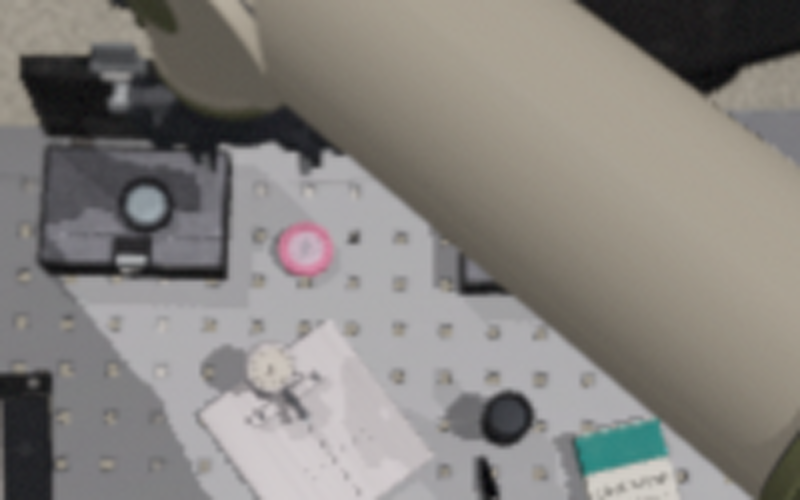

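```bash
python3 -c "
from gl import *
p=cv2.imread('pics/t7.png')[:,:,::-1].copy()
print(onz('top',201.1,130.4,.045));
for n,u,v in(('bl',45,150),('br',228,152),('fl',42,262),('fr',226,268)): print(n,np.round(onz('top',165+u/4-.4,80+v/4-.4,.033),4))
# glass blob
g=p.astype(int);m=np.zeros(g.shape[:2],bool);m[122:139,193:210]=((g[:,:,2]-g[:,:,0])>8)[122:139,193:210]&(g.min(2)>110)[122:139,193:210]
ys,xs=np.nonzero(m);print(len(xs),onz('top',xs.mean(),ys.mean(),.045))
c=onz('top',xs.mean(),ys.mean(),.045)
to([c[0],c[1],.13],np.radians(89))"
```

```text
[0.55672017 0.35331599 0.045     ]
bl [0.5992 0.4308 0.033 ]
br [0.6004 0.297  0.033 ]
fl [0.5149 0.4285 0.033 ]
fr [0.5132 0.2954 0.033 ]
64 [0.55572683 0.35320103 0.045     ]
t 25.0 p [0.5461 0.2605 0.1721] F [ 0.2 -0.5  0.6] g 0.621
[[ 0.008  0.    -1.   ]
 [ 1.     0.003  0.008]
 [ 0.003 -1.    -0.   ]]
q [ 0.19  0.49 -0.94  1.56  0.4   1.3   0.77]
offset [ 0.463  0.212 -0.044]
turn [0.    0.012 0.004] deg [0.  0.5 0.2]
```

```bash
python3 -m pendant '{"offset":[[0.25,0,-0.03],[0.463,0.1,-0.046],[0.463,0.3,-0.046],[0.463,0.5,-0.046],[0.463,0.65,-0.046],[0.463,0.68,-0.046],[0.463,0.68,-0.046]],"turn":[[0,0,0],[0,0.01,0],[0,0.01,0],[0,0.01,0],[0,0.01,0],[0,0.01,0],[0,0.01,0]]}';python3 -c "
from h import *
to([.556,.3533,.0335],np.radians(89))"
```

```text
clock: 25.88
position: [0.5568, 0.3527, 0.037]
ee_rot: [-0.504, -0.497, 0.495, 0.505]
ft_force: [0.4, -0.4, 0.3]
grip_width: 0.615
t 25.88 p [0.5568 0.3527 0.037 ] F [ 0.4 -0.4  0.3] g 0.615
[[ 0.017  0.001 -1.   ]
 [ 1.     0.003  0.017]
 [ 0.003 -1.    -0.001]]
q [-0.05  0.73 -0.83  1.52  0.57  1.14  0.56]
offset [0.003 0.017 0.004]
turn [0.001 0.    0.004] deg [0.  0.  0.2]
```

```bash
python3 -m pendant '{"offset":[[0,0.01,0.004],[0,0.016,0.004],[0,0.016,0.004]],"turn":[[0,0,0],[0,0,0],[0,0,0]]}'|grep -E "posi|force";python3 -m pendant '{"offset":[[0,0,0],[0,0,0],[0,0,0],[0,0,0],[0,0,0]],"turn":[[0,0,0],[0,0,0],[0,0,0],[0,0,0],[0,0,0]]}' 0 30;python3 -m pendant '{"offset":[[0,-0.1,0],[0,-0.3,0],[0,-0.5,0.1],[0,-0.6,0.3],[0,-0.6,0.5],[0,-0.6,0.6],[0,-0.6,0.6]],"turn":[[0,0,0],[0,0,0],[0,0,0],[0,0,0],[0,0,0],[0,0,0],[0,0,0]]}';python3 -c "
from h import *
ex=np.array([np.cos(np.radians(38)),np.sin(np.radians(38))]);ey=np.array([-ex[1],ex[0]])
L=ex*(.4601-.045)+ey*-.06293;print(L)
to([*L,.15],np.radians(128))"
```

```text
position: [0.5561, 0.3528, 0.0342]
ft_force: [-0.5, -0.6, -0.4]
clock: 26.88
position: [0.5563, 0.353, 0.0346]
ee_rot: [-0.504, -0.497, 0.494, 0.505]
ft_force: [0.2, -1.0, 5.3]
grip_width: 0.453
clock: 27.75
position: [0.435, 0.3551, 0.1555]
ee_rot: [0.504, 0.498, -0.495, -0.504]
ft_force: [0.5, -0.5, -0.1]
grip_width: 0.448
[0.36584684 0.20597156]
t 27.75 p [0.435  0.3551 0.1555] F [ 0.5 -0.5 -0.1] g 0.448
[[ 0.015  0.003 -1.   ]
 [ 1.     0.003  0.015]
 [ 0.003 -1.    -0.003]]
q [ 0.05  0.42 -1.    1.69  0.37  1.23  0.52]
offset [-0.751  0.024  0.335]
turn [ 0.005 -0.864  0.002] deg [  0.2 -38.9   0.1]
```

```bash
python3 -m pendant '{"offset":[[-0.2,0,0.1],[-0.4,0,0.2],[-0.6,0,0.3],[-0.751,0,0.335],[-0.751,0.1,0.335],[-0.751,0.2,0.335],[-0.751,0.2,0.335]],"turn":[[0,-0.2,0],[0,-0.4,0],[0,-0.6,0],[0,-0.8,0],[0,-0.864,0],[0,-0.864,0],[0.005,-0.864,0]]}';python3 -c "
from h import *
to([.36585,.206,.014],np.radians(128))"
```

```text
clock: 28.62
position: [0.3658, 0.2058, 0.1148]
ee_rot: [0.309, 0.636, -0.635, -0.311]
ft_force: [0.1, 0.3, -0.4]
grip_width: 0.444
t 28.62 p [0.3658 0.2058 0.1148] F [ 0.1  0.3 -0.4] g 0.444
[[-0.616 -0.002 -0.788]
 [ 0.788  0.002 -0.616]
 [ 0.003 -1.     0.001]]
q [ 0.61  0.09 -1.24  2.07  0.1   1.05  1.56]
offset [-0.001  0.504 -0.001]
turn [-0.001  0.     0.004] deg [-0.   0.   0.2]
```

```bash
python3 -m pendant '{"offset":[[0,0.2,0],[0,0.4,0],[0,0.49,0],[0,0.5,0],[0,0.5,0]],"turn":[[0,0,0],[0,0,0],[0,0,0],[0,0,0],[0,0,0]]}';for k in 1 2 3; do python3 -m pendant '{"offset":[[0,0.006,0],[0,0.006,0]],"turn":[[0,0,0],[0,0,0]]}' | grep -E "posi|force"; done
```

```text
clock: 29.25
position: [0.3665, 0.2065, 0.0159]
ee_rot: [0.309, 0.636, -0.635, -0.311]
ft_force: [0.3, 0.1, -1.0]
grip_width: 0.446
position: [0.3672, 0.2065, 0.0154]
ft_force: [0.0, 0.7, -0.8]
position: [0.3673, 0.2065, 0.0143]
ft_force: [0.8, -0.7, -1.3]
position: [0.3672, 0.2064, 0.0129]
ft_force: [-0.5, -0.7, -0.8]
```

```bash
for k in 1 2 3; do python3 -m pendant '{"offset":[[0,0.004,0],[0,0.004,0]],"turn":[[0,0,0],[0,0,0]]}' | grep -E "posi|force"; done
```

```text
position: [0.3671, 0.2064, 0.0121]
ft_force: [0.3, 1.1, -0.6]
position: [0.3672, 0.2065, 0.0115]
ft_force: [-1.5, -1.5, 4.6]
position: [0.3673, 0.2065, 0.0114]
ft_force: [-6.0, -4.2, 19.8]
```

```bash
python3 -m pendant '{"offset":[[0.001,-0.002,-0.04],[0.002,-0.002,-0.08],[0.003,-0.002,-0.12],[0.003,-0.002,-0.16],[0.003,-0.002,-0.19],[0.003,-0.002,-0.19]],"turn":[[0,0,0],[0,0,0],[0,0,0],[0,0,0],[0,0,0],[0,0,0]]}' - 25;for k in 1 2 3; do python3 -m pendant '{"offset":[[0,0,-0.007],[0,0,-0.007]],"turn":[[0,0,0],[0,0,0]]}' | grep -E "posi|force"; done; python3 -c "
from h import *
s,R=st();ex=np.array([np.cos(np.radians(38)),np.sin(np.radians(38))]);ey=np.array([-ex[1],ex[0]]);q=s['position'][:2];print('x',ex@q-.4601,'y',ey@q+.06293)"
```

```text
clock: 31.5
position: [0.397, 0.2307, 0.0117]
ee_rot: [0.31, 0.636, -0.635, -0.31]
ft_force: [0.1, 1.0, -1.1]
grip_width: 0.449
position: [0.3981, 0.2316, 0.0117]
ft_force: [-0.7, 0.9, -0.4]
position: [0.3992, 0.2324, 0.0118]
ft_force: [-0.7, -0.7, 0.1]
position: [0.4004, 0.2333, 0.0118]
ft_force: [0.1, -0.2, -0.5]
t 32.25 p [0.4004 0.2333 0.0118] F [ 0.1 -0.2 -0.5] g 0.45
[[-0.615 -0.    -0.788]
 [ 0.788  0.002 -0.615]
 [ 0.001 -1.    -0.001]]
x -0.0009143772083209378 y 0.00026214823938518206
```

```bash
for k in 1 2 3 4; do python3 -m pendant '{"offset":[[-0.001,0.001,-0.005],[-0.001,0.001,-0.005]],"turn":[[0,0,0],[0,0,0]]}' | grep -E "posi|force"; done; python3 -c "
from h import *
s,R=st();ex=np.array([np.cos(np.radians(38)),np.sin(np.radians(38))]);ey=np.array([-ex[1],ex[0]]);q=s['position'][:2];print('x',ex@q-.4601,'y',ey@q+.06293)"
```

```text
position: [0.4014, 0.2338, 0.0116]
ft_force: [0.5, 0.4, 0.2]
position: [0.4022, 0.2343, 0.0115]
ft_force: [-3.0, -1.6, 5.4]
position: [0.4028, 0.2347, 0.0115]
ft_force: [-3.1, -3.1, 8.2]
position: [0.4028, 0.2347, 0.0114]
ft_force: [-7.7, -4.9, 13.6]
t 33.25 p [0.4028 0.2347 0.0114] F [-7.7 -4.9 13.6] g 0.452
[[-0.616 -0.003 -0.788]
 [ 0.788 -0.001 -0.616]
 [ 0.    -1.     0.003]]
x 0.0017710244158271604 y -0.00014341622041365298
```

```bash
python3 -m pendant '{"offset":[[0.0007,-0.003,0.003],[0.0007,-0.003,0.003],[0.0007,-0.003,0.003]],"turn":[[0,0,0],[0,0,0],[0,0,0]]}';python3 -c "
from h import *
s,R=st();ex=np.array([np.cos(np.radians(38)),np.sin(np.radians(38))]);ey=np.array([-ex[1],ex[0]]);q=s['position'][:2];print('x',ex@q-.4601,'y',ey@q+.06293)"
```

```text
clock: 33.62
position: [0.4024, 0.2344, 0.012]
ee_rot: [-0.309, -0.635, 0.636, 0.311]
ft_force: [0.3, -0.0, -0.4]
grip_width: 0.45
t 33.62 p [0.4024 0.2344 0.012 ] F [ 0.3 -0.  -0.4] g 0.45
[[-0.616 -0.002 -0.788]
 [ 0.788 -0.001 -0.616]
 [ 0.    -1.     0.003]]
x 0.0013021101753079578 y -4.6088225586229936e-05
```

```bash
python3 -m pendant '{"offset":[[0,0,-0.003],[0,0,-0.003],[0,0,-0.003]],"turn":[[0,0,0],[0,0,0],[0,0,0]]}'; python3 -m pendant '{"offset":[[0,0,0],[0,0,0],[0,0,0],[0,0,0]],"turn":[[0,0,0],[0,0,0],[0,0,0],[0,0,0]]}' 58;python3 -m pendant '{"offset":[[0,-0.1,0],[0,-0.3,0],[0,-0.5,0.2],[-0.3,-0.5,0.2],[-0.6,-0.5,0],[-0.9,-0.5,-0.1],[-0.9,-0.5,-0.1]],"turn":[[0,0,0],[0,0,0],[0,0,0],[0,0.2,0],[0,0.4,0],[0,0.6,0],[0,0.82,0]]}';python3 -c "
from gl import *
p,d=snap('top','t8');cv2.imwrite('pics/t8c.png',cv2.resize(p[80:230,165:365,::-1],None,fx=4,fy=4,interpolation=cv2.INTER_CUBIC))
print(lens(p,241.4,186,skip=np.radians(38)))
to([.5,.0585,.2],np.radians(91))"
```

```text
clock: 34.0
position: [0.4027, 0.2347, 0.0119]
ee_rot: [-0.309, -0.635, 0.636, 0.311]
ft_force: [-1.2, -0.6, -0.4]
grip_width: 0.445
clock: 34.5
position: [0.4028, 0.2347, 0.0119]
ee_rot: [-0.309, -0.635, 0.636, 0.311]
ft_force: [-1.3, 0.6, -0.7]
grip_width: 0.581
clock: 35.38
position: [0.5324, 0.1021, 0.111]
ee_rot: [-0.497, -0.501, 0.503, 0.499]
ft_force: [-1.0, 0.9, 0.1]
grip_width: 0.58
(array([0.40207984, 0.23348016]), np.float64(0.02012041624362071), 64)
t 35.42 p [0.5318 0.1031 0.1113] F [-0.6 -1.3 -0.1] g 0.579
[[-0.001 -0.003 -1.   ]
 [ 1.    -0.    -0.001]
 [-0.    -1.     0.003]]
q [ 0.51  0.41 -0.94  1.78  0.36  1.14  1.03]
offset [-0.223 -0.443  0.16 ]
turn [-0.004 -0.021 -0.001] deg [-0.2 -0.9 -0. ]
```

View pics/t8c.png

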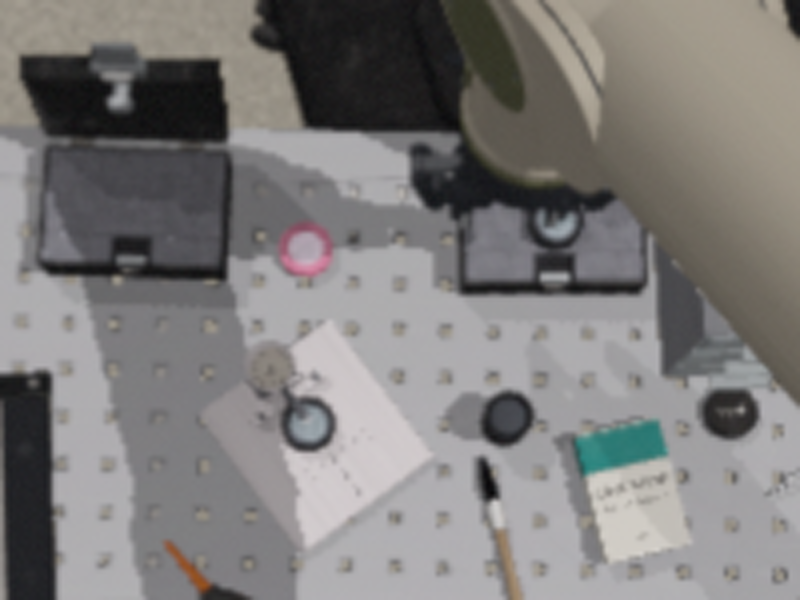

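```bash
python3 -c "
from h import *
print(onz('top',165+555/4-.4,80+223/4-.4,.045))
to([.6392,.0618,.2],np.radians(91))"
```

```text
[0.54852037 0.05922581 0.045     ]
t 35.42 p [0.5318 0.1031 0.1113] F [-0.6 -1.3 -0.1] g 0.579
[[-0.001 -0.003 -1.   ]
 [ 1.    -0.    -0.001]
 [-0.    -1.     0.003]]
q [ 0.51  0.41 -0.94  1.78  0.36  1.14  1.03]
offset [-0.207 -0.445 -0.536]
turn [-0.004 -0.021 -0.001] deg [-0.2 -0.9 -0. ]
```

```bash
python3 -m pendant '{"offset":[[-0.05,-0.25,0],[-0.15,-0.48,0],[-0.207,-0.48,-0.2],[-0.207,-0.48,-0.45],[-0.207,-0.46,-0.536],[-0.207,-0.46,-0.536]],"turn":[[0,0,0],[0,-0.02,0],[0,-0.02,0],[0,-0.02,0],[0,-0.02,0],[0,-0.02,0]]}' 60;python3 -c "
from h import *
to([.6392,.0618,.130],np.radians(91))
p,d=snap('top','t9')
from gl import *
print(lens(p,241.4,186,skip=np.radians(38)))"
```

```text
clock: 36.17
position: [0.6392, 0.0627, 0.2021]
ee_rot: [-0.494, -0.504, 0.506, 0.496]
ft_force: [-1.4, 0.7, -0.6]
grip_width: 0.598
t 36.17 p [0.6392 0.0627 0.2021] F [-1.4  0.7 -0.6] g 0.598
[[-0.02  -0.004 -1.   ]
 [ 1.     0.001 -0.02 ]
 [ 0.001 -1.     0.004]]
q [ 0.46  0.54 -0.9   1.41  0.42  1.39  1.15]
offset [-0.005  0.361 -0.002]
turn [-0.005  0.003  0.001] deg [-0.2  0.1  0. ]
(array([0.40159805, 0.23296971]), np.float64(0.019835097150890508), 64)
```

```bash
python3 -m pendant '{"offset":[[-0.005,0.15,0],[-0.005,0.3,0],[-0.005,0.36,0],[-0.005,0.36,0]],"turn":[[-0.005,0,0],[-0.005,0,0],[-0.005,0,0],[-0.005,0,0]]}' |grep -E "posi|force";python3 -m pendant '{"offset":[[0,0,0],[0,0,0],[0,0,0],[0,0,0],[0,0,0]],"turn":[[0,0,0],[0,0,0],[0,0,0],[0,0,0],[0,0,0]]}' 0 30
```

```text
position: [0.6378, 0.0619, 0.1309]
ft_force: [0.0, 0.7, 0.8]
clock: 37.35
position: [0.6388, 0.062, 0.1324]
ee_rot: [0.495, 0.506, -0.504, -0.494]
ft_force: [0.9, -0.6, 4.9]
grip_width: 0.34
```

```bash
python3 -m pendant '{"offset":[[0,-0.023,0.087],[0,-0.031,0.168],[0,-0.027,0.25],[0,-0.009,0.331],[0,0.02,0.408],[0,0.059,0.48],[0,0.109,0.545],[-0.002,0.168,0.602],[-0.002,0.235,0.649],[-0.002,0.308,0.686],[-0.002,0.386,0.711],[-0.002,0.44,0.722]],"turn":[[0,0,0],[0,0,0],[0,0,0],[0,0,0],[0,0,0],[0,0,0],[0,0,0],[0,0,0],[0,0,0],[0,0,0],[0,0,0],[0,0,0]]}'; for k in 1 2 3; do python3 -m pendant '{"offset":[[0,0.012,0],[0,0.012,0]],"turn":[[0,0,0],[0,0,0]]}' | grep -E "posi|force"; done
```

```text
clock: 38.85
position: [0.4927, 0.0584, 0.0434]
ee_rot: [-0.495, -0.505, 0.506, 0.495]
ft_force: [-8.5, -2.9, 5.9]
grip_width: 0.332
position: [0.4922, 0.0583, 0.0411]
ft_force: [-5.9, -1.0, 2.1]
position: [0.4918, 0.0583, 0.0389]
ft_force: [-5.3, -1.1, 2.6]
position: [0.4915, 0.0583, 0.0368]
ft_force: [-4.7, -0.5, 3.1]
```

```bash
for k in 1 2 3; do python3 -m pendant '{"offset":[[0,0.008,0],[0,0.008,0]],"turn":[[0,0,0],[0,0,0]]}' | grep -E "posi|force"; done
```

```text
position: [0.4913, 0.0583, 0.0355]
ft_force: [-5.8, -1.2, 2.7]
position: [0.4911, 0.0583, 0.0342]
ft_force: [-4.4, -1.1, 2.5]
position: [0.491, 0.0583, 0.0336]
ft_force: [-8.5, -2.3, 12.8]
```

```bash
python3 -m pendant '{"offset":[[0,0,0],[0,0,0],[0,0,0],[0,-0.15,0],[0,-0.3,0],[0,-0.3,-0.1],[0,-0.3,-0.145],[0,-0.3,-0.145]],"turn":[[0,0,0],[0,0,0],[0,0,0],[0,0,0],[0,0,0],[0,0,0],[0,0,0],[0,0,0]]}' 60; python3 -m pendant '{"offset":[[0,0,0],[0,0,0],[0,0,0],[0,0,0],[0,0,0],[0,0,0]],"turn":[[0,0,0],[0,0,0],[0,0,0],[0,0,0],[0,0,0],[0,0,0]]}' 0 30;python3 -c "
from h import *
to([.52,.058,.067],np.radians(91))"
```

```text
clock: 41.35
position: [0.5202, 0.0594, 0.0929]
ee_rot: [-0.494, -0.503, 0.508, 0.495]
ft_force: [-0.6, 0.4, 0.1]
grip_width: 0.6
clock: 42.1
position: [0.5202, 0.0595, 0.0929]
ee_rot: [-0.494, -0.503, 0.508, 0.495]
ft_force: [0.4, -0.2, -0.3]
grip_width: -0.0
t 42.1 p [0.5202 0.0595 0.0929] F [ 0.4 -0.2 -0.3] g -0.0
[[-0.022 -0.006 -1.   ]
 [ 1.    -0.003 -0.022]
 [-0.003 -1.     0.006]]
q [ 0.61  0.4  -0.95  1.84  0.37  1.09  1.11]
offset [-0.007  0.13   0.   ]
turn [-0.008  0.006 -0.004] deg [-0.4  0.3 -0.2]
```

```bash
python3 -m pendant '{"offset":[[-0.005,0.06,0],[-0.005,0.125,0],[-0.005,0.13,0],[-0.005,0.13,0]],"turn":[[0,0,0],[0,0,0],[0,0,0],[0,0,0]]}' |grep -E "posi|force"; for k in 1 2 3 4 5; do python3 -m pendant '{"offset":[[0,0.007,0],[0,0.007,0]],"turn":[[0,0,0],[0,0,0]]}' | grep -E "posi|force"; done
```

```text
position: [0.5199, 0.0585, 0.0667]
ft_force: [0.3, -0.2, 0.1]
position: [0.52, 0.0585, 0.0655]
ft_force: [0.7, -0.0, -0.0]
position: [0.5202, 0.0585, 0.0643]
ft_force: [-0.4, -0.3, 3.3]
position: [0.5203, 0.0585, 0.0634]
ft_force: [-3.0, -0.9, 9.6]
position: [0.5202, 0.0585, 0.0618]
ft_force: [-0.5, -0.0, 0.3]
position: [0.5202, 0.0585, 0.0603]
ft_force: [-0.7, -0.1, 2.2]
```

```bash
for k in 1 2; do python3 -m pendant '{"offset":[[0,0.004,0],[0,0.004,0]],"turn":[[0,0,0],[0,0,0]]}' | grep -E "posi|force"; done; python3 -m pendant '{"offset":[[0,-0.2,0],[0,-0.4,0],[0,-0.6,0],[0.2,-0.7,0],[0.4,-0.7,-0.2],[0.65,-0.7,-0.4],[0.9,-0.7,-0.5],[0.95,-0.7,-0.5]],"turn":[[0,0,0],[0,0,0],[0,0,0],[0,0,0],[0,0,0],[0,0,0],[0,0.04,0],[0,0.04,0]]}' 60;python3 -c "
from gl import *
to([.6409,.364,.21],np.radians(89))
p,d=snap('top','t10');cv2.imwrite('pics/t10c.png',cv2.resize(p[80:230,165:365,::-1],None,fx=4,fy=4,interpolation=cv2.INTER_CUBIC))
print(lens(p,241.4,186,skip=np.radians(38)))"
```

```text
position: [0.5202, 0.0585, 0.0602]
ft_force: [-4.4, -0.4, 12.0]
position: [0.5203, 0.0585, 0.0601]
ft_force: [-4.7, -2.0, 14.3]
clock: 45.35
position: [0.6159, 0.2563, 0.1973]
ee_rot: [-0.5, -0.496, 0.502, 0.503]
ft_force: [-0.4, -0.1, 0.6]
grip_width: 0.6
t 45.35 p [0.6159 0.2563 0.1973] F [-0.4 -0.1  0.6] g 0.6
[[ 0.004 -0.008 -1.   ]
 [ 1.    -0.002  0.004]
 [-0.003 -1.     0.008]]
q [ 0.15  0.62 -0.93  1.34  0.49  1.43  0.81]
offset [ 0.539 -0.066 -0.122]
turn [-0.011  0.017 -0.003] deg [-0.5  0.7 -0.1]
(array([0.40215128, 0.23394465]), np.float64(0.02038881885572698), 64)
```

View pics/t10c.png

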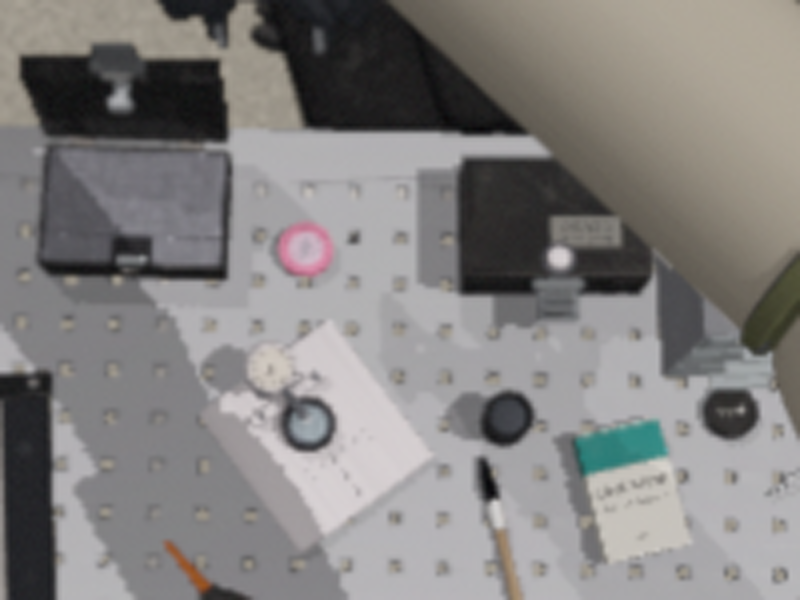

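```bash
cat > arm.py <<'E'
from gl import *
import sys
yaw=np.radians(38);ex=np.array([np.cos(yaw),np.sin(yaw)]);ey=np.array([-ex[1],ex[0]])
O=ex*.4601+ey*-.06293
print('O',O)
for f in sys.argv[1:]:
    p=cv2.imread('pics/%s.png'%f)[:,:,::-1].copy()
    g=cv2.cvtColor(p,cv2.COLOR_RGB2GRAY).astype('float32')
    for z,lab in((.039,'arm'),):
        o=[]
        for x in np.arange(.0,.024,.002):
            ys=np.arange(-.012,.0121,.0005)
            uv=np.array([proj('top',[*(O+ex*x+ey*y),z]) for y in ys],'float32')
            I=cv2.remap(g,uv[:,:1],uv[:,1:],cv2.INTER_CUBIC)[:,0]
            c=abs(ys)<.009;w=np.clip(np.percentile(I[c],80)-I,0,None)*c;o.append((round(x*1e3),round((w*ys).sum()/w.sum()*1e3,2),int(I.min()),int(I.max())))
        print(f,lab,o)
    for sk in(.6,.9,1.2):
      for zz in(.022,):
        C,r,n=lens(p,241.4,186,z=zz,skip=yaw);print('lens rel O',np.round([ex@(C-O)*1e3,ey@(C-O)*1e3],2),r)
        break
      break
    # glass centroid
    hsv=p.astype(int);m=(hsv[:,:,2]-hsv[:,:,0]>6)&(hsv.min(2)>90)
    mm=np.zeros_like(m);mm[178:195,233:251]=m[178:195,233:251];yy,xx=np.nonzero(mm);(a,b),r=cv2.minEnclosingCircle(np.c_[xx,yy].astype('float32'))
    G=onz('top',a,b,.022)[:2];print('glass',len(xx),r,np.round([ex@(G-O)*1e3,ey@(G-O)*1e3],2))
E
python3 arm.py t0 t10 t9 t8 t7
```

```text
O [0.40130732 0.23367633]
t0 arm [(0, np.float64(1.98), 118, 172), (2, np.float64(-2.16), 100, 159), (4, np.float64(-0.73), 83, 152), (6, np.float64(-0.9), 77, 144), (8, np.float64(-2.22), 76, 129), (10, np.float64(-2.74), 62, 97), (12, np.float64(1.43), 49, 123), (14, np.float64(3.93), 48, 149), (16, np.float64(3.3), 64, 171), (18, np.float64(1.54), 82, 183), (20, np.float64(1.5), 85, 196), (22, np.float64(1.52), 87, 195)]
lens rel O [0.5  0.93] 0.020604155679943906
glass 71 4.924529075622559 [-0.04  0.35]
t10 arm [(0, np.float64(1.89), 133, 172), (2, np.float64(1.93), 122, 158), (4, np.float64(-0.13), 107, 153), (6, np.float64(0.07), 81, 140), (8, np.float64(-0.45), 64, 129), (10, np.float64(0.46), 61, 109), (12, np.float64(2.48), 52, 103), (14, np.float64(3.97), 47, 139), (16, np.float64(3.59), 58, 170), (18, np.float64(1.81), 78, 183), (20, np.float64(1.51), 83, 195), (22, np.float64(1.5), 86, 194)]
lens rel O [ 0.83 -0.31] 0.02038881885572698
glass 76 4.954827785491943 [ 0.75 -1.02]
t9 arm [(0, np.float64(-0.93), 118, 155), (2, np.float64(-1.14), 107, 151), (4, np.float64(-0.81)
[... 668 characters left out ...]
(16, np.float64(3.55), 54, 165), (18, np.float64(1.87), 64, 179), (20, np.float64(1.51), 66, 190), (22, np.float64(1.53), 69, 189)]
lens rel O [ 0.49 -0.63] 0.02012041624362071
glass 72 4.859230995178223 [ 0.56 -1.28]
t7 arm [(0, np.float64(-1.51), 174, 190), (2, np.float64(-1.43), 152, 189), (4, np.float64(-0.65), 117, 188), (6, np.float64(-0.22), 101, 187), (8, np.float64(-0.07), 98, 186), (10, np.float64(0.14), 102, 187), (12, np.float64(0.19), 103, 187), (14, np.float64(0.39), 96, 183), (16, np.float64(0.44), 90, 178), (18, np.float64(0.8), 84, 178), (20, np.float64(1.34), 80, 189), (22, np.float64(1.51), 82, 190)]
lens rel O [-1.11 -2.29] 0.018141070767942052
glass 0 0.0 [938.06 258.83]
```

```bash
python3 -m pendant '{"offset":[[0.25,-0.05,-0.06],[0.5,-0.066,-0.12],[0.539,-0.066,-0.122],[0.539,0.1,-0.122],[0.539,0.25,-0.122],[0.539,0.32,-0.122],[0.539,0.32,-0.122]],"turn":[[-0.01,0,0],[-0.01,0.015,0],[-0.01,0.015,0],[-0.01,0.015,0],[-0.01,0.015,0],[-0.01,0.015,0],[-0.01,0.015,0]]}' |grep -E "posi|force";python3 -m pendant '{"offset":[[0,0,0],[0,0,0],[0,0,0],[0,0,0],[0,0,0]],"turn":[[0,0,0],[0,0,0],[0,0,0],[0,0,0],[0,0,0]]}' 0 30; python3 -c "
from h import *
st()"
```

```text
position: [0.6402, 0.3615, 0.1327]
ft_force: [0.0, -0.7, 0.7]
clock: 46.9
position: [0.6405, 0.3636, 0.135]
ee_rot: [0.505, 0.496, -0.495, -0.504]
ft_force: [0.6, 6.1, 1.9]
grip_width: 0.33
t 46.9 p [0.6405 0.3636 0.135 ] F [0.6 6.1 1.9] g 0.33
[[ 0.017  0.002 -1.   ]
 [ 1.    -0.     0.017]
 [-0.    -1.    -0.002]]
```

```bash
python3 -m pendant '{"offset":[[0,-0.023,0.087],[0,-0.031,0.168],[0,-0.027,0.25],[0,-0.009,0.331],[0,0.02,0.408],[0,0.059,0.48],[0,0.109,0.545],[0,0.168,0.602],[0,0.235,0.649],[0,0.308,0.686],[0,0.386,0.711],[0,0.44,0.722]],"turn":[[0,0,0],[0,0,0],[0,0,0],[0,0,0],[0,0,0],[0,0,0],[0,0,0],[0,0,0],[0,0,0],[0,0,0],[0,0,0],[0,0,0]]}'; for k in 1 2 3 4; do python3 -m pendant '{"offset":[[0,0.012,0],[0,0.012,0]],"turn":[[0,0,0],[0,0,0]]}' | grep -E "posi|force"; done
```

```text
clock: 48.4
position: [0.4936, 0.3661, 0.0474]
ee_rot: [0.504, 0.495, -0.497, -0.503]
ft_force: [-13.4, -5.9, 8.9]
grip_width: 0.327
position: [0.4932, 0.366, 0.0459]
ft_force: [-6.0, -2.8, 4.5]
position: [0.493, 0.366, 0.0446]
ft_force: [-5.8, -1.9, 5.1]
position: [0.4926, 0.366, 0.0434]
ft_force: [-5.8, -3.9, 4.0]
position: [0.4923, 0.366, 0.0421]
ft_force: [-6.2, -3.1, 3.9]
```

```bash
python3 -m pendant '{"offset":[[0,0.01,-0.006],[0,0.02,-0.008],[0,0.03,-0.008],[0,0.03,-0.008]],"turn":[[0,0,0],[0,0,0],[0,0,0],[0,0,0]]}'| grep -E "posi|force"; for k in 1 2 3 4; do python3 -m pendant '{"offset":[[0,0.008,0],[0,0.008,0]],"turn":[[0,0,0],[0,0,0]]}' | grep -E "posi|force"; done
```

```text
position: [0.4916, 0.366, 0.0365]
ft_force: [-11.8, -4.0, 4.5]
position: [0.4914, 0.366, 0.0361]
ft_force: [-4.8, -3.8, 4.4]
position: [0.4914, 0.366, 0.0357]
ft_force: [-5.3, -3.1, 4.6]
position: [0.4913, 0.366, 0.0353]
ft_force: [-5.4, -2.8, 4.4]
position: [0.4912, 0.366, 0.0349]
ft_force: [-5.2, -3.9, 5.0]
```

```bash
for k in 1 2 3 4; do python3 -m pendant '{"offset":[[0,0.012,0.004],[0,0.012,0.004]],"turn":[[0,0,0],[0,0,0]]}' | grep -E "posi|force"; done
```

```text
position: [0.4912, 0.366, 0.0339]
ft_force: [-2.7, -3.4, 5.9]
position: [0.4912, 0.3661, 0.0335]
ft_force: [-4.4, -6.1, 12.8]
position: [0.4912, 0.3661, 0.0335]
ft_force: [-6.1, -7.5, 15.7]
position: [0.4912, 0.3661, 0.0334]
ft_force: [-5.5, -8.3, 15.7]
```

```bash
python3 -m pendant '{"offset":[[0,0,0],[0,0,0],[0,0,0],[0,-0.15,0],[0,-0.3,0],[0,-0.3,-0.1],[0,-0.3,-0.171],[0,-0.3,-0.171]],"turn":[[0,0,0],[0,0,0],[0,0,0],[0,0,0],[0,0,0],[0,0,0],[0,0,0],[0,0,0]]}' 60; python3 -m pendant '{"offset":[[0,0,0],[0,0,0],[0,0,0],[0,0,0],[0,0,0],[0,0,0]],"turn":[[0,0,0],[0,0,0],[0,0,0],[0,0,0],[0,0,0],[0,0,0]]}' 0 30;python3 -c "
from h import *
to([.5258,.365,.0665],np.radians(89))
p,d=snap('top','t11')
for v in range(117,150,3): print(v,np.round(dep('top',190,v,d[v,190]),3)[[0,2]])"
```

```text
clock: 52.9
position: [0.5257, 0.3658, 0.0929]
ee_rot: [0.508, 0.496, -0.498, -0.499]
ft_force: [-0.9, -1.3, 0.6]
grip_width: 0.6
clock: 53.65
position: [0.5257, 0.3658, 0.0929]
ee_rot: [0.508, 0.496, -0.498, -0.499]
ft_force: [-0.5, 0.5, -0.3]
grip_width: -0.004
t 53.65 p [0.5257 0.3658 0.0929] F [-0.5  0.5 -0.3] g -0.004
[[ 0.013  0.006 -1.   ]
 [ 1.    -0.012  0.013]
 [-0.012 -1.    -0.007]]
q [-0.03  0.66 -0.92  1.53  0.56  1.23  0.51]
offset [-0.002  0.132  0.   ]
turn [ 0.008  0.006 -0.015] deg [ 0.4  0.3 -0.7]
117 [0.438 0.502]
120 [0.435 0.495]
123 [0.432 0.489]
126 [0.432 0.472]
129 [0.496 0.252]
132 [0.493 0.238]
135 [0.516 0.134]
138 [0.516 0.107]
141 [0.521 0.058]
144 [0.514 0.05 ]
147 [0.506 0.048]
```

```bash
python3 -m pendant '{"offset":[[-0.002,0.06,0],[-0.002,0.125,0],[-0.002,0.132,0],[-0.002,0.132,0]],"turn":[[0,0,0],[0,0,0],[0,0,0],[0,0,0]]}' |grep -E "posi|force"; for k in 1 2 3 4 5; do python3 -m pendant '{"offset":[[0,0.007,0],[0,0.007,0]],"turn":[[0,0,0],[0,0,0]]}' | grep -E "posi|force"; done
```

```text
position: [0.5257, 0.3651, 0.0662]
ft_force: [0.0, 0.1, 0.7]
position: [0.5257, 0.3651, 0.0649]
ft_force: [0.5, 0.4, -1.1]
position: [0.5258, 0.3652, 0.0638]
ft_force: [-0.6, -0.9, 1.8]
position: [0.5258, 0.3652, 0.0623]
ft_force: [-0.3, -0.8, 0.6]
position: [0.5258, 0.3651, 0.0606]
ft_force: [-0.0, -0.2, -0.1]
position: [0.5259, 0.3653, 0.0603]
ft_force: [-3.6, -2.4, 10.0]
```

```bash
for k in 1 2; do python3 -m pendant '{"offset":[[0,0.004,0],[0,0.004,0]],"turn":[[0,0,0],[0,0,0]]}' | grep -E "posi|force"; done; python3 -m pendant '{"offset":[[0,-0.1,0],[0,-0.2,0],[0,-0.2,0.1],[0,-0.2,0.15],[0,0,0.15],[0,0.12,0.15],[0,0.13,0.15],[0,0.13,0.15]],"turn":[[0,0,0],[0,0,0],[0,0,0],[0,0,0],[0,0,0],[0,0,0],[0,0,0],[0,0,0]]}' 60;  python3 -m pendant '{"offset":[[0,0,0],[0,0,0],[0,0,0],[0,0,0],[0,0,0]],"turn":[[0,0,0],[0,0,0],[0,0,0],[0,0,0],[0,0,0]]}' 0 30;python3 -m pendant '{"offset":[[0,-0.006,0],[0,-0.01,0],[0,-0.014,0]],"turn":[[0,0,0],[0,0,0],[0,0,0]]}'
```

```text
position: [0.5259, 0.3652, 0.0603]
ft_force: [-2.6, -2.5, 8.4]
position: [0.5259, 0.3653, 0.0603]
ft_force: [-2.0, -2.0, 8.8]
clock: 56.95
position: [0.4963, 0.3658, 0.0348]
ee_rot: [0.508, 0.496, -0.498, -0.498]
ft_force: [-0.3, -0.5, 0.8]
grip_width: 0.599
clock: 57.58
position: [0.4969, 0.3659, 0.0363]
ee_rot: [0.508, 0.496, -0.497, -0.498]
ft_force: [-1.6, -2.6, 6.7]
grip_width: 0.34
clock: 57.95
position: [0.497, 0.3657, 0.0382]
ee_rot: [0.508, 0.496, -0.497, -0.498]
ft_force: [5.6, 5.7, -18.7]
grip_width: 0.34
```

```bash
python3 -m pendant '{"offset":[[0,0.008,0],[0,0.008,0],[0,0.008,0],[0,-0.2,0],[0,-0.5,0],[0,-0.5,0],[0,-0.5,0]],"turn":[[0,0,0],[0,0,0],[0,0,0],[0,0,0],[0,0,0],[0,0,0],[0,0,0]]}' 62; python3 -c "
from h import *
from gl import *
p,d=snap('top','t12');print(lens(p,241.4,186,skip=np.radians(38)))
ex=np.array([np.cos(np.radians(38)),np.sin(np.radians(38))]);ey=np.array([-ex[1],ex[0]])
L=ex*(.4601+.0017)+ey*(-.06293+.0003);print(L)
to([*L,.12],np.radians(128))"
```

```text
clock: 58.82
position: [0.4962, 0.3667, 0.1382]
ee_rot: [0.508, 0.496, -0.497, -0.498]
ft_force: [-0.4, -1.1, -0.4]
grip_width: 0.618
(array([0.40238351, 0.23445139]), np.float64(0.020720610496345535), 64)
[0.40246224 0.23495936]
t 58.88 p [0.4959 0.3664 0.1374] F [ 0.5 -0.2 -0.8] g 0.62
[[ 0.013  0.008 -1.   ]
 [ 1.    -0.012  0.013]
 [-0.012 -1.    -0.008]]
q [-0.    0.57 -0.97  1.56  0.5   1.28  0.51]
offset [-0.662  0.091  0.459]
turn [ 0.005 -0.861 -0.018] deg [  0.2 -38.8  -0.8]
```

```bash
python3 -m pendant '{"offset":[[-0.2,0,0.15],[-0.4,0,0.3],[-0.6,0.05,0.45],[-0.662,0.09,0.459],[-0.662,0.09,0.459],[-0.662,0.09,0.459]],"turn":[[0,-0.2,0],[0,-0.4,0],[0,-0.6,-0.01],[0,-0.8,-0.018],[0.005,-0.861,-0.018],[0.005,-0.861,-0.018]]}';python3 -c "
from h import *
to([.40246,.23496,.014],np.radians(128))"
```

```text
clock: 59.62
position: [0.4022, 0.2344, 0.1195]
ee_rot: [-0.31, -0.635, 0.636, 0.311]
ft_force: [0.1, 0.4, 0.3]
grip_width: 0.62
t 59.62 p [0.4022 0.2344 0.1195] F [0.1 0.4 0.3] g 0.62
[[-0.615 -0.001 -0.789]
 [ 0.789 -0.    -0.615]
 [ 0.    -1.     0.001]]
q [ 0.54  0.32 -1.29  1.96  0.34  1.12  1.34]
offset [ 0.001  0.528 -0.004]
turn [-0.002 -0.001  0.001] deg [-0.1 -0.1  0. ]
```

```bash
python3 -m pendant '{"offset":[[0.001,0.2,-0.003],[0.001,0.4,-0.003],[0.001,0.51,-0.003],[0.001,0.528,-0.003],[0.001,0.528,-0.003]],"turn":[[0,0,0],[0,0,0],[0,0,0],[0,0,0],[0,0,0]]}';python3 -c "
from h import *
to([.40246,.23496,.0125],np.radians(128))"
```

```text
clock: 60.25
position: [0.4024, 0.2354, 0.0143]
ee_rot: [-0.31, -0.635, 0.636, 0.311]
ft_force: [0.5, 0.3, 0.1]
grip_width: 0.621
t 60.25 p [0.4024 0.2354 0.0143] F [0.5 0.3 0.1] g 0.621
[[-0.615 -0.001 -0.789]
 [ 0.789  0.    -0.615]
 [ 0.001 -1.     0.001]]
q [ 0.35  0.49 -1.11  2.04  0.55  0.95  1.18]
offset [-0.002  0.009  0.001]
turn [-0.001 -0.001  0.001] deg [-0.1 -0.1  0.1]
```

```bash
python3 -m pendant '{"offset":[[-0.002,0.008,0],[-0.002,0.008,0],[-0.002,0.008,0]],"turn":[[0,0,0],[0,0,0],[0,0,0]]}';python3 -m pendant '{"offset":[[0,0,0],[0,0,0],[0,0,0],[0,0,0],[0,0,0],[0,0,0]],"turn":[[0,0,0],[0,0,0],[0,0,0],[0,0,0],[0,0,0],[0,0,0]]}' 45 20;python3 -c "
from h import *
s,R=st();ex=np.array([np.cos(np.radians(38)),np.sin(np.radians(38))]);ey=np.array([-ex[1],ex[0]]);q=s['position'][:2];print('x',ex@q-.4601,'y',ey@q+.06293)"
```

```text
clock: 60.62
position: [0.4029, 0.2351, 0.0131]
ee_rot: [-0.31, -0.635, 0.635, 0.311]
ft_force: [1.7, 0.2, 0.2]
grip_width: 0.618
clock: 61.38
position: [0.403, 0.235, 0.0133]
ee_rot: [-0.31, -0.635, 0.636, 0.311]
ft_force: [-1.1, -1.5, 6.0]
grip_width: 0.457
t 61.38 p [0.403  0.235  0.0133] F [-1.1 -1.5  6. ] g 0.457
[[-0.615 -0.001 -0.789]
 [ 0.789 -0.    -0.615]
 [ 0.    -1.     0.001]]
x 0.0021364564632208594 y 8.752784467561114e-06
```

```bash
python3 -m pendant '{"offset":[[0.0015,0,-0.004],[0.0015,0,-0.004],[0.0015,0,-0.004]],"turn":[[0,0,0],[0,0,0],[0,0,0]]}';python3 -c "
from h import *
s,R=st();ex=np.array([np.cos(np.radians(38)),np.sin(np.radians(38))]);ey=np.array([-ex[1],ex[0]]);q=s['position'][:2];print('x',ex@q-.4601,'y',ey@q+.06293)"; python3 -m pendant '{"offset":[[0,0,0],[0,0,0],[0,0,0],[0,0,0]],"turn":[[0,0,0],[0,0,0],[0,0,0],[0,0,0]]}' 58;python3 -m pendant '{"offset":[[0,-0.1,0],[0,-0.3,0],[0,-0.5,0.1],[0,-0.8,0.1],[-0.3,-0.9,0.1],[-0.6,-0.9,0.1],[-0.9,-0.9,0],[-1,-0.9,0],[-1,-0.9,0]],"turn":[[0,0,0],[0,0,0],[0,0,0],[0,0.2,0],[0,0.4,0],[0,0.6,0],[0,0.8,0],[0,0.8,0],[0,0.8,0]]}'
```

```text
clock: 61.75
position: [0.4031, 0.2351, 0.0133]
ee_rot: [-0.31, -0.635, 0.636, 0.311]
ft_force: [-2.8, -3.4, 6.9]
grip_width: 0.452
t 61.75 p [0.4031 0.2351 0.0133] F [-2.8 -3.4  6.9] g 0.452
[[-0.614 -0.001 -0.789]
 [ 0.789 -0.002 -0.614]
 [-0.001 -1.     0.002]]
x 0.002341661864686595 y 3.578473262431936e-05
clock: 62.25
position: [0.4031, 0.2352, 0.0133]
ee_rot: [-0.31, -0.635, 0.636, 0.311]
ft_force: [0.5, 0.4, 0.2]
grip_width: 0.583
clock: 63.38
position: [0.5264, 0.0773, 0.193]
ee_rot: [-0.491, -0.507, 0.509, 0.492]
ft_force: [-0.8, 0.7, -0.8]
grip_width: 0.575
```

```bash
python3 -m pendant '{"offset":[[-0.25,-0.2,0],[-0.5,-0.4,0],[-0.75,-0.5,0],[-1,-0.5,0],[-1,-0.5,0]],"turn":[[0,0,0],[0,0,0],[0,0,0],[0,0.2,0],[0,0.4,0]]}';python3 -m pendant '{"offset":[[-0.25,0,0],[-0.5,0,0.1],[-0.75,0,0.2],[-0.8,0,0.2],[-0.8,0,0.2]],"turn":[[0,0.2,0],[0,0.4,0],[0,0.6,0],[0,0.8,0],[0,1,0]]}';python3 -c "
from h import *
snap('scene','s13')
p,d=snap('top','t13');cv2.imwrite('pics/t13c.png',cv2.resize(p[90:230,165:365,::-1],None,fx=4,fy=4,interpolation=cv2.INTER_CUBIC))";python3 arm.py t0 t13 |grep -v arm; python3 -c "
from h import *
a=cv2.imread('pics/t0.png')[168:205,222:262];b=cv2.imread('pics/t13.png')[168:205,222:262]
cv2.imwrite('pics/cmp.png',cv2.resize(np.hstack([a,b]),None,fx=9,fy=9,interpolation=cv2.INTER_CUBIC))"
```

```text
clock: 64.0
position: [0.5324, -0.1254, 0.293]
ee_rot: [-0.567, -0.422, 0.423, 0.567]
ft_force: [0.6, 1.4, -0.2]
grip_width: 0.587
clock: 64.62
position: [0.4477, -0.2662, 0.2935]
ee_rot: [0.686, 0.171, -0.173, -0.686]
ft_force: [0.4, -0.5, -0.1]
grip_width: 0.581
O [0.40130732 0.23367633]
lens rel O [0.5  0.93] 0.020604155679943906
glass 71 4.924529075622559 [-0.04  0.35]
lens rel O [ 0.81 -0.48] 0.02074222320455547
glass 75 5.014868259429932 [ 0.22 -0.8 ]
```

View pics/t13c.png

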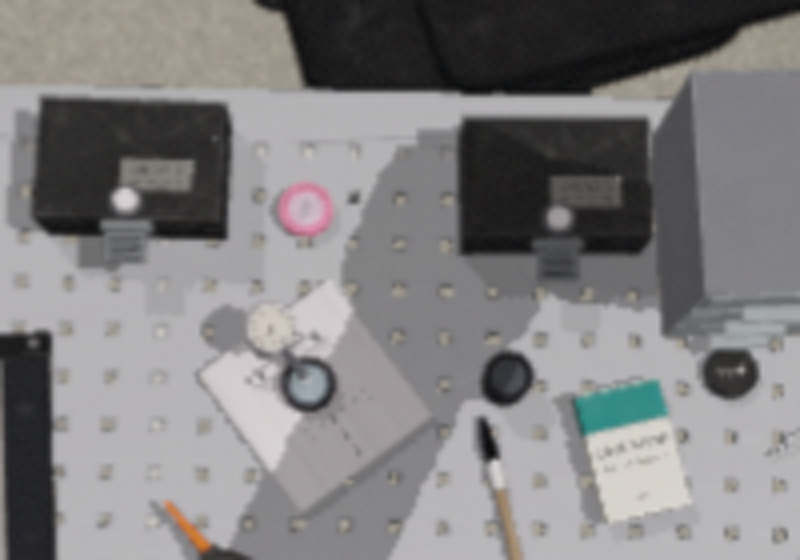

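View pics/cmp.png

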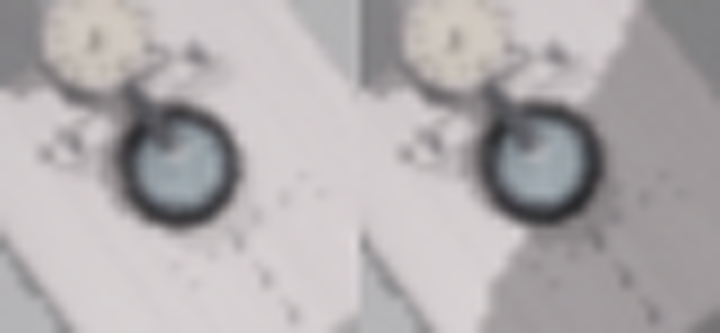

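Run:
```python
from gl import *
yaw=np.radians(38);ex=np.array([np.cos(yaw),np.sin(yaw)]);ey=np.array([-ex[1],ex[0]])
O=ex*.4601+ey*-.06293
g=cv2.cvtColor(cv2.imread('pics/t7.png'),cv2.COLOR_BGR2GRAY).astype('float32')
ys=np.arange(-.010,.0101,.001)
for x in np.arange(.002,.02,.002):
    uv=np.array([proj('top',[*(O+ex*x+ey*y),.037]) for y in ys],'float32')
    I=cv2.remap(g,uv[:,:1],uv[:,1:],cv2.INTER_CUBIC)[:,0]
    yf=np.arange(-.01,.0101,.0002);J=np.interp(yf,ys,I);h=(J.min()+np.percentile(J,85))/2
    k=J.argmin();a=k
    while a>0 and J[a]<h:a-=1
    b=k
    while b<len(J)-1 and J[b]<h:b+=1
    print(round(x*1e3),I.astype(int).tolist(),'half-level mid',round((yf[a]+yf[b])*500,2),'w',round((yf[b]-yf[a])*1e3,1))
```

```text
2 [185, 185, 185, 181, 177, 174, 170, 162, 158, 156, 156, 163, 173, 182, 185, 186, 186, 187, 188, 188, 189] half-level mid -1.2 w 6.4
4 [186, 185, 182, 178, 171, 160, 148, 140, 131, 124, 123, 130, 143, 158, 170, 179, 183, 184, 184, 184, 185] half-level mid -0.9 w 7.4
6 [186, 186, 185, 180, 168, 155, 141, 126, 113, 104, 102, 108, 122, 141, 158, 169, 175, 176, 171, 168, 168] half-level mid -0.5 w 7.0
8 [186, 186, 183, 179, 172, 157, 137, 117, 104, 98, 102, 114, 130, 147, 161, 169, 172, 165, 154, 145, 141] half-level mid -0.8 w 6.8
10 [186, 186, 186, 184, 174, 158, 141, 124, 108, 102, 106, 120, 140, 159, 173, 179, 174, 161, 148, 138, 133] half-level mid -1.0 w 6.4
12 [186, 187, 186, 182, 177, 166, 146, 123, 108, 103, 108, 124, 144, 162, 175, 179, 175, 163, 148, 138, 134] half-level mid -1.0 w 6.0
14 [184, 184, 183, 183, 176, 158, 137, 118, 103, 98, 105, 119, 137, 152, 165, 170, 164, 153, 141, 132, 131] half-level mid -0.9 w 6.6
16 [177, 178, 178, 173, 162, 148, 129, 106, 94, 91, 96, 106, 123, 139, 149, 151, 146, 139, 133, 130, 132] half-level mid -0.8 w 6.8
18 [176, 177, 175, 171, 160, 140, 119, 103, 92, 85, 87, 95, 107, 120, 131, 138, 139, 136, 134, 137, 144] half-level mid -0.4 w 8.4
```

```bash
python3 -c "
from h import *
manip.hand_in();st()"
```

```text
the job is handed in; nothing more can be done
the job is handed in; nothing more can be done
```

The job is handed in after about 65 s of robot time. The measured lens is back in its own case, the next lens is on the gauge under the needle, and both cases are shut and latched.

- **Cases:** Only two cases were there, and both lids gave freely at about 2 N when tugged. The right-hand one was empty and the left-hand one held the waiting lens.
- **Measured lens:** I put it glass up in the middle of the right-hand tray. The camera placed it within about 3 mm of the middle.
- **Centring the waiting lens:** I found the needle arm's centre line by touching it from both sides. I then gripped the lens on that line and pushed it back until it met the stop. Later I squeezed it once more between the fingers to centre it. I did not tap it from left and right.
- **Final position:** By the finger position the lens is 0.0 mm off the needle line, and the picture agrees to within about 0.4 mm.
- **Disagreement:** The measured lens had started about 1 mm further left, and I trusted the touch measurement over its starting place.
- **Latches:** The right-hand button snapped at about 10 N and then met a hard stop, but I did not tug that lid again. I did not catch the left-hand snap peak. That button came to rest at its down height, and a tug of about 20 N (over the 15 N you gave for a latched lid) moved its tab only 2 mm.

The last top picture shows both cases shut, the lens under the needle and the nearby things where they were at the start.

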